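# Load the sample carrier for the next stirring run

### The job

Load the blue carrier for the next stirring run: turn every washed cup that is draining upside down on the black mat the right way up, and stand it in the carrier, mouth up, ready to be filled; pack every sealed paint jar and every hardener tin from the bench upright in there too, beside the thinner can, which stays in there. In the end all of them stand flat on the carrier's floor; set things down rather than dropping them, and leave everything else on the bench (the flow cup, pens, calculator, bottle, wipes, knife) where it is.

Things in the scene. Friction and masses are not known exactly. Their poses are not given: they have to be found in the camera images.
- carrier: blue open sample carrier fixed at the left or right of the bench, outside 216 mm (x) by 148 mm (y) by 50 mm tall, inside 204 by 136 mm, floor and walls 6 mm thick, a 4 mm lip outside its rim. Origin at the centre of its underside, x along its long side, z up. Room for six items in two rows of three at 68 mm spacing (x -68, 0, 68; y -34, 34).
- mat: black ribbed draining mat fixed to the bench, 260 mm (x) by 170 mm (y), 4 mm thick, on the other side from the carrier. Origin at the centre of its underside, z up.
- cup_brown: straight-sided pinkish-brown plastic mixing cup, 60 mm across, 80 mm tall, wall 3 mm, about 60 g, stiff; starts mouth-down on the mat. Origin at the centre of the outside of its closed foot; z points from foot to open mouth (down at the start, the origin then 80 mm above the mat). Laid on its side on the bench it rests without rolling.
- cup_green: straight-sided dark green plastic mixing cup, 60 mm across, 80 mm tall, wall 3 mm, about 60 g, stiff; starts mouth-down on the mat. Origin at the centre of the outside of its closed foot; z points from foot to open mouth (down at the start, the origin then 80 mm above the mat). Laid on its side on the bench it rests without rolling.
- jar_red: white sealed paint jar with a ribbed red screw lid, body 58 mm across, lid 56 mm across and 18 mm tall, 70 mm tall in all, about 220 g, standing on the bench. Origin at the centre of its underside, z up. May be absent.
- jar_blue: white sealed paint jar with a ribbed blue screw lid, body 58 mm across, lid 56 mm across and 18 mm tall, 70 mm tall in all, about 220 g, standing on the bench. Origin at the centre of its underside, z up. May be absent.
- tin_yellow: flat rectangular metal hardener tin with a yellow band, 56 mm (x) by 40 mm (y) and 96 mm tall, plus a black screw cap 22 mm across and 10 mm tall on its top (12 mm off centre towards +x), about 250 g and bottom-heavy (part full), standing on the bench. Origin at the centre of its underside, z up. May be absent.
- tin_green: flat rectangular metal hardener tin with a green band, 56 mm (x) by 40 mm (y) and 96 mm tall, plus a black screw cap 22 mm across and 10 mm tall on its top (12 mm off centre towards +x), about 250 g and bottom-heavy (part full), standing on the bench. Origin at the centre of its underside, z up. May be absent.
- thinner: round steel thinner can with a grey band, 62 mm across, 80 mm tall, about 320 g, already standing upright in one corner place of the carrier (near its -x, -y corner) and always there. Origin at the centre of its underside, z up.
- flow_cup: aluminium flow cup on a small three-legged stand, 70 mm across, 100 mm tall, standing in the middle of the bench; bystander. Origin at the centre of its underside, z up.
- calculator: black desk calculator, 150 by 105 by 16 mm, near the robot; bystander. Origin at the centre of its underside, z up.
- pen: white pen with a blue cap, 135 mm long along x, 9 mm thick, lying towards the far edge; bystander. Origin at the centre of its underside, z up.
- pen_pot: white pot of pens, 72 mm across, about 165 mm tall with its pens, towards the far edge; bystander. Origin at the centre of its underside, z up.
- wash_bottle: clear wash bottle with a red spout, 68 mm across, 200 mm tall, towards the far edge; bystander. Origin at the centre of its underside, z up.
- wipes: stack of white paper wipes, 120 by 110 by 42 mm, near the robot; bystander. Origin at the centre of its underside, z up.
- knife: palette knife with a wooden handle, 220 mm long along x, 14 mm thick, lying towards the far edge; bystander. Origin at the centre of its underside, z up.

How it is judged:
At the end, for the whole second after the job is handed in: Every cup, jar and tin that is present, and the thinner can, stands inside the carrier: its origin within 85 mm (x) and 50 mm (y) of the carrier's centre and no more than 12 mm above the carrier's underside, upright within 0.12 rad (cups mouth up), at rest (below 0.02 m/s) (x of cup_brown in the frame of carrier between -0.085 and 0.085 m and y of cup_brown in the frame of carrier between -0.05 and 0.05 m and z of cup_brown in the frame of carrier between 0 and 0.012 m and angle between each of cup_brown, cup_green, jar_red, jar_blue, tin_yellow, tin_green, thinner's own z axis and vertical below 0.12 rad and linear speed of each of cup_brown, cup_green, jar_red, jar_blue, tin_yellow, tin_green, thinner below 0.02 m/s and x of cup_green in the frame of carrier between -0.085 and 0.085 m and y of cup_green in the frame of carrier between -0.05 and 0.05 m and z of cup_green in the frame of carrier between 0 and 0.012 m and x of jar_red in the frame of carrier between -0.085 and 0.085 m and y of jar_red in the frame of carrier between -0.05 and 0.05 m and z of jar_red in the frame of carrier between 0 and 0.012 m and x of jar_blue in the frame of carrier between -0.085 and 0.085 m and y of jar_blue in the frame of carrier between -0.05 and 0.05 m and z of jar_blue in the frame of carrier between 0 and 0.012 m and x of tin_yellow in the frame of carrier between -0.085 and 0.085 m and y of tin_yellow in the frame of carrier between -0.05 and 0.05 m and z of tin_yellow in the frame of carrier between 0 and 0.012 m and x of tin_green in the frame of carrier between -0.085 and 0.085 m and y of tin_green in the frame of carrier between -0.05 and 0.05 m and z of tin_green in the frame of carrier between 0 and 0.012 m and x of thinner in the frame of carrier between -0.085 and 0.085 m and y of thinner in the frame of carrier between -0.05 and 0.05 m and z of thinner in the frame of carrier between 0 and 0.012 m); the robot touches nothing.
It fails at once if a bystander on the bench is moved more than 40 mm (distance of any of flow_cup, calculator, pen, pen_pot, wash_bottle, wipes, knife from where it was at the start of the episode above 0.04 m).
It fails at once if a cup, jar, tin or the thinner can falls freely at more than 1.3 m/s (a drop of about 90 mm) ((linear speed of cup_brown above 1.3 m/s and contact force between the fingers and cup_brown below 0.05 N) or (linear speed of cup_green above 1.3 m/s and contact force between the fingers and cup_green below 0.05 N) or (linear speed of jar_red above 1.3 m/s and contact force between the fingers and jar_red below 0.05 N) or (linear speed of jar_blue above 1.3 m/s and contact force between the fingers and jar_blue below 0.05 N) or (linear speed of tin_yellow above 1.3 m/s and contact force between the fingers and tin_yellow below 0.05 N) or (linear speed of tin_green above 1.3 m/s and contact force between the fingers and tin_green below 0.05 N) or (linear speed of thinner above 1.3 m/s and contact force between the fingers and thinner below 0.05 N)).
Of jar_red, jar_blue, tin_yellow, tin_green only 2 to 3 are there at a start; the rules pass over those that are not, and their reading is None.
At some moment in a run one of jar_red, jar_blue, tin_yellow, tin_green may be knocked a few centimetres aside while the robot is not near it.
It also fails if it takes over 210 s, if anything falls off the work surface, if the arm or the gripper's body presses on something with over 40 N, if the wrist force passes 120 N, or if a joint passes its speed limit or range.

### The arm

A 7-joint arm with a two-finger parallel gripper is mounted at the origin on the work surface. World frame = base frame: x ahead of the robot, y to its left, z up, the work surface at z = 0. Lengths are in m, angles in rad, forces in N, time in s.
With the tool pointing down it reaches from about 0.4 to 0.85 m from the base axis. Payload 10.4 kg.
Tool frame: the origin (TCP) lies between the finger pads; the fingertips stand ahead of it and the grasp point (between the pads) lies 5 mm behind it (manip.tip_extent is the z of the fingertips in the tool frame, in m); z points along the fingers, y is the line along which they close (so a half turn about z gives the same grasp; the last joint's range is limited). The gripper opens to 85 mm and grips with 20 to 120 N. Pads are 22 mm wide; open, the fingers measure 114 mm over their backs; the gripper's body (76 mm by 85 mm) begins 54 mm behind the grasp point. The pads swing forward as they close: fully open they stand 13 mm farther back than shut.
Start: joints at [1.233, 0.332, -0.065, 1.46, 0.022, 1.35, -0.088], TCP at [0.194, -0.594, 0.245] pointing down, gripper open.
Joint ranges: [-2.6, 2.6], [-0.5, 2.12], [-1.47, 1.34], [0.16, 2.42], [-1.27, 4.41], [0.06, 2.06], [-2.6, 2.6]. Speed limits (rad/s): [2.22, 2.22, 2.79, 2.79, 3.14, 3.14, 3.14].

### API

Orientations are given as a unit quaternion [x, y, z, w].
In Python, from workcell import status, viewer, manip gives the robot as it stands.
- The arm moves only by the tool play_rows, never from a script. Its argument "plan" is one flat list of numbers, 7 for each row, row after row: the turn, a rotation vector about the tool's x, y, z in degrees, then the shift along the tool's x, y, z in m, then the opening, from 0 (shut) to 1 (fully open). In form: [ax, ay, az, dx, dy, dz, grip, ax, ay, az, dx, dy, dz, grip, ...]. A call has 1 to 20 rows; each row is the pose to reach, as a shift and turn from the pose commanded when the call began, along the tool's axes at that moment; what a row does not reach only later rows make up. A row lasts 1/8 s, in which the tool goes at most 62.5 mm and 10.7 degrees, less where a joint would pass 70% of its speed; a pose out of reach is approached as far as the arm can. A call with a gripper value outside its range is refused whole. The fingers move at their own pace and stop on an object; "squeeze" is the grip in N (left out, the last holds). Time passes only in rows, so rows that repeat a pose let the fingers close. It gives the time, the measured TCP pose, the force, the opening and the grip force at its end, in the units of the state.
- status.get_obs(): the state, without advancing time (a new reading comes with each control period).
- viewer.camera(name): name is "scene" or "top" or "wrist"; returns the picture (480x640x3 uint8, red, green, blue); there is no depth.
- viewer.camera_model(name): a dict with "fx", "fy", "cx", "cy" (pixels), "D" ([k1, k2, p1, p2, k3] as OpenCV has them; the pictures are not rectified), "R" (3x3) and "t" (3): a world point X has camera coordinates R X + t. Camera axes: x right, y down, z forward; pixel columns grow to the right and rows downward; lengths in m; the calibration is good to about 2 mm. A picture is of the moment at which its call begins: read the wrist's pose just before it. camera_model takes no time and is no camera call; for the wrist camera it gives the pose at the moment of the call.
- manip.hand_in(): hands the job in; it is judged then, once.
The state is a dict: "clock": time; "joint_pos": joint angles; "joint_velocities": joint speeds; "tau": joint torques, N m; "position": TCP position; "ee_rot": TCP orientation; "ft_force": force on the tool from outside, world axes, zero at the start; "torque": the same for the moment, N m; "grip_width": opening from 0.0 (shut) to 1.0 (fully open); "grasp_force": force on a finger pad.
Only numpy, scipy, OpenCV 4.12 (cv2) and the standard library are available. Lean on these libraries where they do the work, as an engineer would, in place of code of your own. Each camera call takes 0.05 s, during which the arm holds its last target. There are 200 camera calls.

## Working session

There is one attempt and no reset: what is moved stays moved. The work goes in short steps, Python scripts to look and compute and a tool call to move; the robot and the scene stay as the last step left them, time stands still between calls to the robot, and variables do not carry over. Pictures are saved under pics/ and viewed, at most 14 in all, crops included, and the job is handed in when it is done.

Besides the shell and the picture viewer there is one more tool, called after "Emit:" as name(argument=value, ...), one argument or row to a line, values as JSON. play_rows: Moves the arm, as the interface text tells. Its arguments: {"type":"object","properties":{"plan":{"type":"array","items":{"type":"number"}},"squeeze":{"type":"number"}},"required":["plan"]}

```bash
ls; mkdir -p pics; python3 - <<'E'
from workcell import status, viewer, manip
import cv2,json
o=status.get_obs(); print({k:o[k] for k in('clock','joint_pos','position','ee_rot','grip_width')}, manip.tip_extent)
for n in('scene','top'):
    cv2.imwrite(f'pics/{n}0.png',viewer.camera(n)[:,:,::-1]); print(n,viewer.camera_model(n))
print(viewer.camera_model('wrist'))
E
```

```text
pics
{'clock': 0.0, 'joint_pos': array([ 1.23337976,  0.33285375, -0.06468928,  1.46094952,  0.02161181,
        1.34989318, -0.08850791]), 'position': array([ 0.19340186, -0.59394874,  0.24452329]), 'ee_rot': array([ 9.87636183e-01,  1.56761841e-01, -1.50147733e-04, -6.87792849e-04]), 'grip_width': 1.0009319623852195} 0.014
scene {'fx': 496.12651096196066, 'fy': 496.12651096196066, 'cx': 314.9816318139151, 'cy': 242.9697720670311, 'D': array([0.04054291, 0.        , 0.        , 0.        , 0.        ]), 'R': array([[-0.29254987,  0.95617034, -0.01236342],
       [ 0.57592309,  0.16585882, -0.800502  ],
       [-0.76336569, -0.24130714, -0.59920255]]), 't': array([ 0.1754434 , -0.22073857,  1.39654121])}
top {'fx': 562.0627727270379, 'fy': 562.0627727270379, 'cx': 321.1731501760472, 'cy': 237.06738967923863, 'D': array([0.00332121, 0.        , 0.        , 0.        , 0.        ]), 'R': array([[ 0.06934148, -0.99759161,  0.00165406],
       [-0.97658232, -0.06821946, -0.20404187],
       [ 0.20366329,  0.01253324, -0.97896077]]), 't': array([-0.02857279,  0.53004921,  1.05377273])}
{'fx': 332.6572666449282, 'fy': 332.6572666449282, 'cx': 322.7882558895264, 'cy': 241.30011655936022, 'D': array([-0.04244053,  0.        ,  0.        ,  0.        ,  0.        ]), 'R': array([[ 3.09541792e-01, -9.50885499e-01,  8.04463761e-04],
       [-9.14745859e-01, -2.97546016e-01,  2.73324683e-01],
       [-2.59661113e-01, -8.53412919e-02, -9.61921499e-01]]), 't': array([-0.62426684, -0.03526233,  0.37739458])}
```

View pics/top0.png

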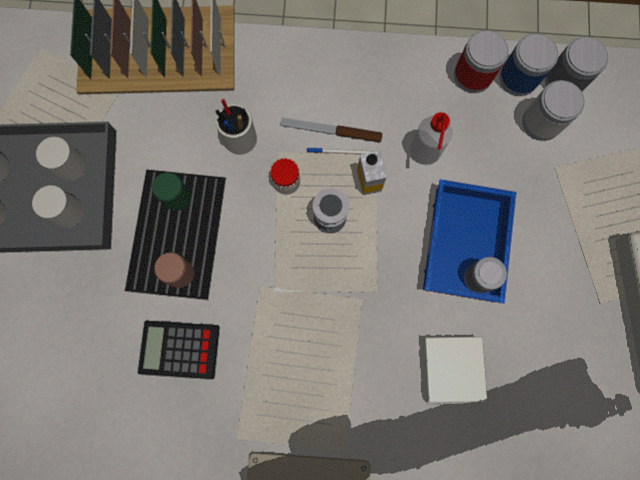

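View pics/scene0.png

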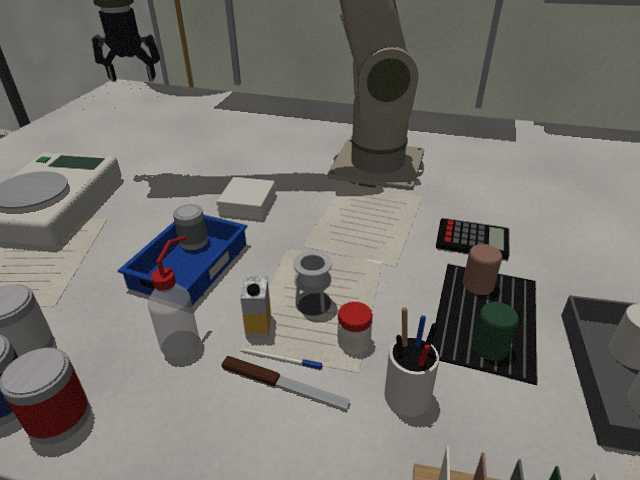

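The top view shows the green cup at (170,187), brown cup at (172,268), jar_red at (285,173), tin_yellow at (372,170), flow cup at (330,210) and the carrier around (470,240) with the thinner at (488,274). There is no blue jar or green tin. The scene view agrees.

```bash
cat >h.py <<'E'
from workcell import status, viewer, manip
import cv2,numpy as np
from scipy.spatial.transform import Rotation as Rn
np.set_printoptions(precision=4,suppress=True)
def KD(m): return np.array([[m['fx'],0,m['cx']],[0,m['fy'],m['cy']],[0,0,1]]),np.array(m['D'])
def unproj(m,uv,z):
    K,D=KD(m); p=cv2.undistortPoints(np.float64(uv).reshape(-1,1,2),K,D)[:,0]
    R,t=np.array(m['R']),np.array(m['t']); c=-R.T@t
    d=np.c_[p,np.ones(len(p))]@R
    return c+d*((z-c[2])/d[:,2])[:,None]
def proj(m,X):
    K,D=KD(m); return cv2.projectPoints(np.float64(X).reshape(-1,1,3),cv2.Rodrigues(np.array(m['R']))[0],np.array(m['t']),K,D)[0][:,0]
E
python3 - <<'E'
from h import *
im=cv2.imread('pics/top0.png'); hsv=cv2.cvtColor(im,cv2.COLOR_BGR2HSV); m=viewer.camera_model('top')
def mask(roi,f):
    x0,y0,x1,y1=roi; M=np.zeros(im.shape[:2],np.uint8); M[y0:y1,x0:x1]=f(hsv[y0:y1,x0:x1].astype(int))*255
    M=cv2.morphologyEx(M,cv2.MORPH_OPEN,np.ones((3,3)))
    c=max(cv2.findContours(M,0,2)[0],key=cv2.contourArea); return c
c=mask((260,150,305,200),lambda h:(h[...,1]>150)&((h[...,0]<8)|(h[...,0]>172))&(h[...,2]>70))
print('lid',cv2.minEnclosingCircle(c),cv2.boundingRect(c), unproj(m,cv2.minEnclosingCircle(c)[0],.07))
c=mask((410,170,530,310),lambda h:(h[...,1]>120)&(abs(h[...,0]-110)<15))
r=cv2.minAreaRect(cv2.convexHull(c)); hull=cv2.approxPolyDP(cv2.convexHull(c),6,True)[:,0]
print('carrier',hull,unproj(m,hull,.05),unproj(m,hull,.05).mean(0))
b=im.copy()
cv2.imwrite('pics/crops.png',np.hstack([cv2.resize(b[145:205,340:400],(400,400),interpolation=2),cv2.resize(b[160:290,125:225][:, :],(400,400),interpolation=2)]))
cv2.imwrite('pics/crop2.png',np.hstack([cv2.resize(b[170:310,410:530],(400,467),interpolation=2),cv2.resize(b[155:235,265:345],(400,467),interpolation=2)]))
E
```

```text
lid ((284.24127197265625, 172.03146362304688), 14.085855484008789) (271, 159, 27, 27) [[0.6545 0.0907 0.07  ]]
carrier [[440 180]
 [515 192]
 [503 302]
 [424 289]] [[ 0.6662 -0.2233  0.05  ]
 [ 0.6515 -0.3747  0.05  ]
 [ 0.4282 -0.3514  0.05  ]
 [ 0.4428 -0.1981  0.05  ]] [ 0.5472 -0.2869  0.05  ]
```

View pics/crops.png

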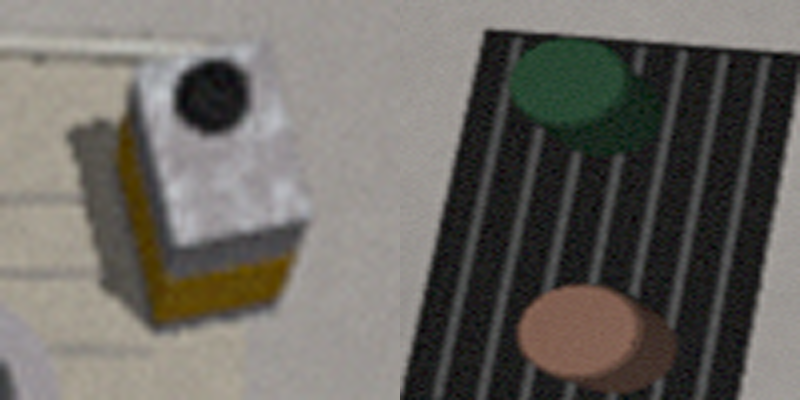

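View pics/crop2.png

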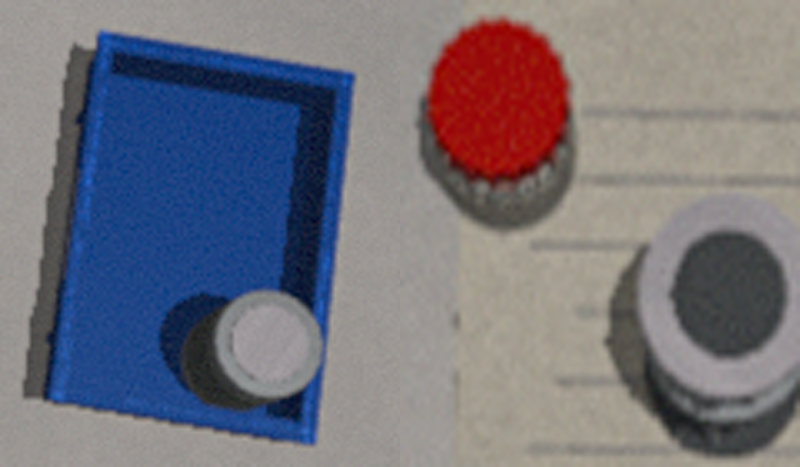

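The crops give the tin's top corners (cap towards the far left), the cup feet at about (167,187) and (170,268), the thinner top at (491,274) and the flow cup top at (331,206).

```bash
cat >>h.py <<'E'
def quatR(az,down,spin=0):
    """tool z at azimuth az, 'down' deg below horizontal; tool y horizontal (left of az for spin 0), spin about z"""
    a,d=np.radians([az,down]); z=np.array([np.cos(a)*np.cos(d),np.sin(a)*np.cos(d),-np.sin(d)])
    y=np.array([-np.sin(a),np.cos(a),0]); return Rn.from_matrix(np.c_[np.cross(y,z),y,z])*Rn.from_euler('z',spin,degrees=True)
def rel(R,p,grasp=True):
    """turn (deg) and shift in the tool frame from now to pose; p is the grasp point (5 mm behind TCP)"""
    o=status.get_obs(); R0=Rn.from_quat(o['ee_rot']); p=np.array(p)+(R.apply([0,0,.005]) if grasp else 0)
    return np.degrees((R0.inv()*R).as_rotvec()).round(1), R0.inv().apply(p-o['position']).round(4)
def st():
    o=status.get_obs(); R=Rn.from_quat(o['ee_rot']).as_matrix()
    print('t',round(o['clock'],2),'q',o['joint_pos'],'tcp',o['position'],'z',R[:,2],'y',R[:,1],'F',o['ft_force'],'w',round(o['grip_width'],3),'g',o['grasp_force'])
CAR=np.array([.547,-.287]); YAW=-.108
def car(x,y): c,s=np.cos(YAW),np.sin(YAW); return CAR+np.array([c*x-s*y,s*x+c*y])
E
python3 - <<'E'
from h import *
m=viewer.camera_model('top')
s=lambda uv,z:print(unproj(m,uv,z))
print('green');s([167,186.6],.084);print('brown');s([169.8,267.9],.084)
print('thin');s([490.7,273.8],.086); print(car(-.068,-.034))
print('flow');s([330.6,205.9],.1)
t=np.array([[130,70],[262,40],[312,215],[178,250],[212,95]])/6.667+[340,145]
X=unproj(m,t[:4],.096);print('tin',X,X.mean(0),np.linalg.norm(np.roll(X,-1,0)-X,axis=1));print('cap');s(t[4],.106)
print('mat');s([[148,170],[225,177],[208,299],[126,292]],.004)
print('calc');s([[144,320],[218,324],[215,379],[138,374]],.016)
E
```

```text
green
[[0.6041 0.3155 0.084 ]]
brown
[[0.4451 0.2901 0.084 ]]
thin
[[ 0.4758 -0.3166  0.086 ]]
[ 0.4757 -0.3135]
flow
[[ 0.5833 -0.006   0.1   ]]
tin [[ 0.69   -0.0557  0.096 ]
 [ 0.702  -0.0939  0.096 ]
 [ 0.6493 -0.111   0.096 ]
 [ 0.636  -0.0726  0.096 ]] [ 0.6693 -0.0833  0.096 ] [0.04   0.0554 0.0406 0.0566]
cap
[[ 0.6803 -0.0794  0.106 ]]
mat
[[0.6603 0.3844 0.004 ]
 [0.6563 0.2204 0.004 ]
 [0.3981 0.2278 0.004 ]
 [0.4007 0.3946 0.004 ]]
calc
[[0.3471 0.3471 0.016 ]
 [0.3494 0.2002 0.016 ]
 [0.244  0.1947 0.016 ]
 [0.2431 0.3448 0.016 ]]
```

```bash
python3 - <<'E'
from h import *
def back(R,p,d): return np.array(p)-R.apply([0,0,d])
for sp in (0,180):
    for az,dn,p in ((-40,90,[.45,-.35,.30]),(12,90,[.47,.1,.30]),(33,45,None)):
        R=quatR(az,dn,sp); q=back(R,[.445,.290,.055],.10) if p is None else p
        print(sp,az,dn,np.round(q,3),rel(R,q))
E
```

```text
0 -40 90 [ 0.45 -0.35  0.3 ] (array([  -0. ,   -0.1, -122. ]), array([ 0.3195, -0.1526, -0.0502]))
0 12 90 [0.47 0.1  0.3 ] (array([  -0. ,   -0.1, -174. ]), array([ 0.4779, -0.5743, -0.0497]))
0 33 45 [0.386 0.251 0.126] (array([ 63.5,  -8.2, 153.3]), array([ 0.448 , -0.7452,  0.1233]))
180 -40 90 [ 0.45 -0.35  0.3 ] (array([-0.1,  0. , 58. ]), array([ 0.3195, -0.1526, -0.0502]))
180 12 90 [0.47 0.1  0.3 ] (array([-0.1,  0. ,  6. ]), array([ 0.4779, -0.5743, -0.0497]))
180 33 45 [0.386 0.251 0.126] (array([  5.8,  44.7, -14.2]), array([ 0.448 , -0.7452,  0.1233]))
```

Emit:
play_rows(
  plan=[0, 0, 30, 0.16, -0.08, -0.05, 1, 0, 0, 58, 0.32, -0.153, -0.05, 1, 0, 0, 58, 0.32, -0.153, -0.05, 1, 0, 0, 58, 0.32, -0.153, -0.05, 1, 0, 0, 58, 0.32, -0.153, -0.05, 1, 0, 0, 58, 0.32, -0.153, -0.05, 1, 0, 0, 58, 0.32, -0.153, -0.05, 1, 0, 0, 6, 0.478, -0.574, -0.05, 1, 0, 0, 6, 0.478, -0.574, -0.05, 1, 0, 0, 6, 0.478, -0.574, -0.05, 1, 0, 0, 6, 0.478, -0.574, -0.05, 1, 0, 0, 6, 0.478, -0.574, -0.05, 1, 0, 0, 6, 0.478, -0.574, -0.05, 1, 0, 0, 6, 0.478, -0.574, -0.05, 1, 0, 0, 6, 0.478, -0.574, -0.05, 1, 0, 0, 6, 0.478, -0.574, -0.05, 1, 0, 0, 6, 0.478, -0.574, -0.05, 1],
  squeeze=40,
)

```text
clock: 2.22
position: [0.4705, 0.0974, 0.295]
ee_rot: [0.995, 0.104, -0.0, 0.0]
ft_force: [1.1, -0.3, -1.0]
grip_width: 0.997
grasp_force: 0.0
```

```bash
cat >>h.py <<'E'
def back(R,p,d): return np.array(p)-R.apply([0,0,d])
E
python3 - <<'E'
from h import *
st()
R=quatR(33,45,180)
for d in(.1,0): print(rel(R,back(R,[.445,.290,.055],d)))
E
```

```text
t 2.23 q [ 0.3384  0.0233 -0.6397  1.7207  0.0146  1.4029 -1.6669] tcp [0.4705 0.0974 0.295 ] z [-0.0005 -0.0007 -1.    ] y [ 0.2061 -0.9785  0.0005] F [ 1.1067 -0.3195 -0.9904] w 0.997 g 0.0
(array([  8.3,  44.5, -20. ]), array([-0.0478, -0.1696,  0.1728]))
(array([  8.3,  44.5, -20. ]), array([ 0.0182, -0.1951,  0.2434]))
```

Emit:
play_rows(
  plan=[8.3, 44.5, -20, -0.048, -0.17, 0.17, 1, 8.3, 44.5, -20, -0.048, -0.17, 0.17, 1, 8.3, 44.5, -20, -0.048, -0.17, 0.17, 1, 8.3, 44.5, -20, -0.048, -0.17, 0.17, 1, 8.3, 44.5, -20, -0.048, -0.17, 0.17, 1, 8.3, 44.5, -20, -0.048, -0.17, 0.17, 1, 8.3, 44.5, -20, -0.048, -0.17, 0.17, 1, 8.3, 44.5, -20, -0.048, -0.17, 0.17, 1],
)

```text
clock: 3.22
position: [0.4271, 0.2813, 0.1445]
ee_rot: [0.894, 0.264, 0.347, -0.101]
ft_force: [-0.3, 0.7, 0.3]
grip_width: 1.004
grasp_force: 0.0
```

```bash
python3 - <<'E'
from h import *
st()
R=quatR(33,45,180)
for d in(.1,0): print(rel(R,back(R,[.445,.290,.055],d)))
cv2.imwrite('pics/w1.png',viewer.camera('wrist')[:,:,::-1])
print(proj(viewer.camera_model('wrist'),[.445,.29,.084]))
E
```

```text
t 3.23 q [ 0.6372 -0.3954 -1.2008  2.416  -1.2663  0.306  -0.5443] tcp [0.4271 0.2813 0.1445] z [ 0.5676  0.3647 -0.7381] y [ 0.5428 -0.8399  0.0024] F [-0.3092  0.6787  0.3322] w 1.004 g 0.0
(array([0.2, 2.6, 0. ]), array([-0.0501,  0.0025, -0.0155]))
(array([0.2, 2.6, 0. ]), array([-0.0456,  0.0021,  0.0844]))
[[328.0255 307.7042]]
```

View pics/w1.png

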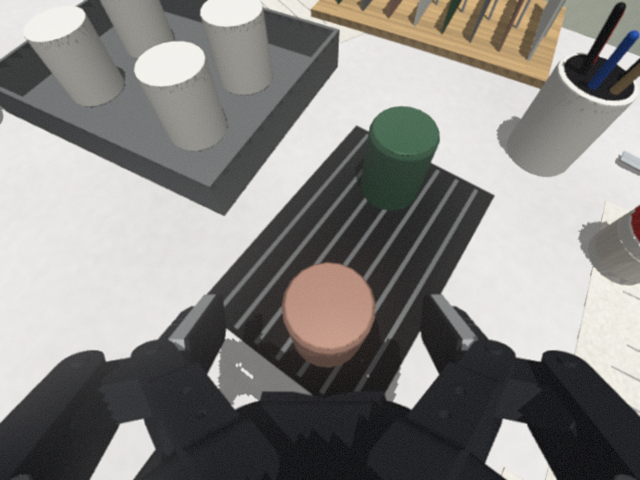

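The wrist view shows the brown cup at (329,305), where it was predicted (328,308). The outward tilt ran into joint limits, so I'll fit a simple arm model to choose reachable poses.

```bash
cat >kin.py <<'E'
from h import *
import itertools
from scipy.optimize import least_squares
LO=np.array([-2.6,-.5,-1.47,.16,-1.27,.06,-2.6]);HI=np.array([2.6,2.12,1.34,2.42,4.41,2.06,2.6])
def fk(q,L,s,off=0):
    R=Rn.identity();p=np.zeros(3)
    for i,a in enumerate('zyzyzyz'):
        R=R*Rn.from_euler(a,s[i]*q[i]+(off if i==6 else 0)); 
        if i in L[1]: p=p+R.apply(L[1][i])
    return R,p
E
python3 - <<'E'
from kin import *
Q=[[1.23337976,.33285375,-.06468928,1.46094952,.02161181,1.34989318,-.08850791],[.3384,.0233,-.6397,1.7207,.0146,1.4029,-1.6669],[.6372,-.3954,-1.2008,2.416,-1.2663,.306,-.5443]]
P=[[.1934,-.5939,.2445],[.4705,.0974,.295],[.4271,.2813,.1445]]
E=[[.98763618,.15676184,-.00015,-.000688],[.9946,.1037,0,0],[.894,.264,.347,-.101]]
E[1]=Rn.from_matrix(np.c_[np.cross([.2061,-.9785,.0005],[-.0005,-.0007,-1]),[.2061,-.9785,.0005],[-.0005,-.0007,-1]]).as_quat()
best=[]
for s in itertools.product((1,-1),repeat=7):
  for off in (0,np.pi/2,np.pi,-np.pi/2):
    e=0
    for q,r in zip(Q,E):
        R,_=fk(q,(0,{}),s,off); e+=(R.inv()*Rn.from_quat(r)).magnitude()**2
    best.append((e,s,off))
best.sort(key=lambda b:b[0]); print(best[:4])
for e,s,off in best[:4]:
    def f(x):
        L=(0,{0:[0,x[0]*0,x[1]],1:[x[5],0,x[2]],3:[-x[5]*0+x[6],0,x[3]],6:[0,0,x[4]],5:[x[7],0,0]})
        return np.concatenate([fk(q,L,s,off)[1]-p for q,p in zip(Q,P)])
    r=least_squares(f,np.ones(8)*.1); print(s,off,r.cost,r.x,np.abs(r.fun).max())
E
```

```text
[(1.0335522842451312e-06, (-1, 1, -1, 1, -1, 1, -1), 1.5707963267948966), (1.0706063657291318, (-1, -1, -1, 1, -1, 1, -1), 1.5707963267948966), (1.8845492496275247, (1, 1, 1, 1, 1, 1, 1), -1.5707963267948966), (2.124841087372643, (-1, 1, 1, -1, 1, -1, -1), 1.5707963267948966)]
(-1, 1, -1, 1, -1, 1, -1) 1.5707963267948966 0.00033589724802457976 [ 0.1    -1.4983  0.249  -0.2297 -0.3462  0.0577 -1.1687 -0.4551] 0.020277763114925434
(-1, -1, -1, 1, -1, 1, -1) 1.5707963267948966 0.029130452016662724 [ 0.1     2.2766 -3.2124 -0.7946  0.1427  0.0671 -1.181  -0.8426] 0.15133775831985852
(1, 1, 1, 1, 1, 1, 1) -1.5707963267948966 0.07099933990206746 [ 0.1    17.9991 -0.3285  7.0884  5.4127  0.4398 10.735   5.2466] 0.1852143959247003
(-1, 1, 1, -1, 1, -1, -1) 1.5707963267948966 0.000784056189432484 [ 0.1    -0.0291 -0.3433  0.0074 -0.0167  0.737   0.6729  0.3202] 0.029221642241647472
```

```bash
cat >>kin.py <<'E'
S=(-1,1,-1,1,-1,1,-1);OFF=np.pi/2
def links(x): return (0,{0:[0,x[7],x[0]],2:[x[4],x[8],x[1]],4:[x[5],x[9],x[2]],6:[0,0,x[3]],5:[x[6],0,0]})
import json,os
D=json.load(open('poses.json')) if os.path.exists('poses.json') else []
def record():
    o=status.get_obs(); D.append([list(o['joint_pos']),list(o['position'])]); json.dump(D,open('poses.json','w'))
def fit(lam=1e-3):
    f=lambda x:np.concatenate([np.concatenate([fk(q,links(x),S,OFF)[1]-p for q,p in D]),lam*(x-np.r_[.35,.4,.4,.25,0,0,0,0,0,0])])
    r=least_squares(f,np.r_[.3,.4,.4,.2,0,0,0,0,0,0]); return r.x,np.abs(r.fun[:3*len(D)]).max()
E
python3 - <<'E'
import json
Q=[[1.23337976,.33285375,-.06468928,1.46094952,.02161181,1.34989318,-.08850791],[.3384,.0233,-.6397,1.7207,.0146,1.4029,-1.6669]]
P=[[.1934,-.5939,.2445],[.4705,.0974,.295]]
json.dump([list(z) for z in zip(Q,P)],open('poses.json','w'))
from kin import *
record()
for l in (1e-3,1e-2,3e-2): print(fit(l))
E
```

```text
(array([ 0.2765,  0.4478,  0.4746,  0.3503,  0.0031, -0.0009, -0.0121,
       -0.0221, -0.0059, -0.0177]), np.float64(1.0710325484553085e-06))
(array([ 0.2784,  0.4459,  0.4754,  0.3497,  0.0034, -0.0004, -0.0117,
       -0.0231, -0.0056, -0.0171]), np.float64(0.00010208718371673697))
(array([ 0.2885,  0.4354,  0.4796,  0.3461,  0.0054,  0.002 , -0.0098,
       -0.0285, -0.004 , -0.014 ]), np.float64(0.0006722375889586379))
```

```bash
cat >>kin.py <<'E'
X=fit(1e-3)[0]
MID=(LO+HI)/2
def ik(R,p,seeds,grasp=True):
    """best joint-limit margin solution"""
    t=np.array(p)+(R.apply([0,0,.005]) if grasp else 0); b=(-9,None)
    for s in seeds:
        def f(q):
            r,pp=fk(q,links(X),S,OFF); return np.r_[(pp-t)*5,(r.inv()*R).as_rotvec(),1e-3*(q-s)]
        o=least_squares(f,np.clip(s,LO+.05,HI-.05),bounds=(LO,HI),max_nfev=40)
        if np.abs(o.fun[:6]).max()<5e-3:
            mg=np.min(np.minimum(o.x-LO,HI-o.x)); 
            if mg>b[0]: b=(mg,o.x)
    return b
E
cat >scan.py <<'E'
from kin import *
from multiprocessing import Pool
rng=np.random.default_rng(0)
seeds=[np.array([-np.arctan2(.1,.5),.3,-.3,1.5,j5,1.2,j7]) for j5 in(-.8,0,.8,1.6,2.5,3.3) for j7 in(-1.5,0,1.5)]
spots={'brown':[.445,.29,.055],'green':[.604,.3155,.055],'lay':[.47,.08,.03],'lay2':[.42,-.02,.03],'A':[*car(.07,.012),.066],'B':[*car(.005,.014),.066]}
def job(a):
    n,az,sp=a; return (n,az,sp,*ik(quatR(az,45,sp),spots[n],[np.r_[-np.arctan2(spots[n][1],spots[n][0]),s[1:]] for s in seeds]))
if __name__=='__main__':
    with Pool() as P: res=P.map(job,[(n,az,sp) for n in spots for az in range(-180,180,30) for sp in(0,180)],chunksize=2)
    for r in res:
        if r[3]>.1: print(r[0],r[1],r[2],round(r[3],2),r[4].round(2))
E
nproc; time OMP_NUM_THREADS=1 python3 scan.py
```

```text
4
brown -180 0 0.36 [-0.13  0.93 -0.55  1.27  0.    1.7  -2.2 ]
brown -180 180 0.36 [-0.19  0.9  -0.44  1.27 -0.07  1.7   0.99]
brown -150 0 0.24 [-0.6   0.91 -0.04  1.19 -0.05  1.82 -1.67]
brown -150 180 0.24 [-0.64  0.91  0.04  1.19 -0.09  1.82  1.5 ]
brown -120 0 0.32 [-1.04  0.92  0.41  1.28 -0.05  1.74 -1.16]
brown -120 180 0.3 [-0.8   0.88  0.03  1.27  0.17  1.76  1.81]
brown -90 0 0.56 [-1.19  0.79  0.36  1.5   0.23  1.5  -0.94]
brown -90 180 0.47 [-0.86  0.76 -0.11  1.49  0.49  1.59  2.01]
brown -60 0 0.63 [-0.75  0.64 -0.39  1.78  0.86  1.43 -1.04]
brown -60 180 0.55 [-0.6   0.69 -0.59  1.77  0.95  1.5   2.05]
brown -30 0 0.34 [-0.16  0.79 -1.13  2.08  1.46  1.54 -0.98]
brown -30 180 0.34 [-0.28  0.66 -0.96  2.08  1.36  1.4   2.18]
brown 90 0 0.14 [-0.17  0.37 -0.04  2.13 -1.13  0.85 -2.46]
brown 90 180 0.31 [ 0.44  0.48 -0.71  2.11 -0.81  0.66  0.46]
brown 120 0 0.28 [-0.31  0.56  0.12  1.82 -0.86  1.24 -2.32]
brown 120 180 0.62 [ 0.4   0.71 -0.77  1.8  -0.34  1.02  0.44]
brown 150 0 0.47 [-0.57  0.76  0.36  1.52 -0.74  1.59 -2.06]
brown 150 180 0.66 [ 0.23  0.9  -0.8   1.5
[... 4414 characters left out ...]
86  2.17  1.66  0.93 -0.63]
B -60 180 0.12 [ 0.41  0.36 -0.34  2.2   1.54  0.71  2.48]
B -30 0 0.13 [ 1.42  0.56 -1.11  2.29  2.15  0.53 -0.37]
B -30 180 0.12 [ 0.97  0.32 -0.6   2.3   2.36  0.31  2.37]
B 30 0 0.11 [ 1.8   1.09 -1.36  1.94  0.54  0.6   2.49]
B 30 180 0.5 [ 1.36  0.58 -0.7   1.92 -0.68  0.64  0.27]
B 60 0 0.24 [ 0.47  0.7   0.42  1.61 -1.03  1.39 -2.35]
B 60 180 0.84 [ 1.21  0.76 -0.59  1.58 -0.42  1.11  0.42]
B 90 0 0.38 [ 0.5   0.89  0.32  1.25 -0.77  1.68 -2.18]
B 90 180 0.55 [ 1.13  1.   -0.76  1.23 -0.04  1.51  0.52]
B 120 0 0.2 [ 0.75  1.06 -0.39  0.93 -0.09  1.86 -2.18]
B 120 180 0.2 [ 0.78  1.07 -0.45  0.93 -0.05  1.86  0.94]
real	0m19.830s
user	1m15.232s
sys	0m0.173s
```

```bash
cat >>h.py <<'E'
def chain(W,base=None):
    """W: list of (R, grasp point); prints rows relative to the base pose (measured pose if None)"""
    if base is None: o=status.get_obs(); R0,p0=Rn.from_quat(o['ee_rot']),o['position']
    else: R0=base[0]; p0=np.array(base[1])+R0.apply([0,0,.005])
    for R,p in W:
        P=np.array(p)+R.apply([0,0,.005]); rv=np.degrees((R0.inv()*R).as_rotvec()); print(', '.join(f'{v:.1f}' for v in rv)+', '+', '.join(f'{v:.4f}' for v in R0.inv().apply(P-p0)), '| |turn|',rv.dot(rv)**.5//1)
def now():
    o=status.get_obs(); R=Rn.from_quat(o['ee_rot']); return R,o['position']-R.apply([0,0,.005])
E
python3 - <<'E'
from h import *
R0,p0=now(); R=quatR(-60,45,0); V=quatR(-60,90,0); b=[.445,.29,.055]
chain([(R0,back(R0,p0,.13)),(V,[.43,.30,.32]),(R,back(R,b,.1)),(R,b)])
E
```

```text
0.0, 0.0, 0.0, 0.0000, -0.0000, -0.1300 | |turn| 0.0
32.2, -33.8, -82.8, 0.1241, -0.0138, -0.1172 | |turn| 95.0
-2.1, -68.7, -94.6, 0.0016, -0.0643, 0.0322 | |turn| 116.0
-2.1, -68.7, -94.6, -0.0486, 0.0063, 0.0820 | |turn| 116.0
```

Emit:
play_rows(
  plan=[32.2, -33.8, -82.8, 0.124, -0.014, -0.117, 1, 32.2, -33.8, -82.8, 0.124, -0.014, -0.117, 1, 32.2, -33.8, -82.8, 0.124, -0.014, -0.117, 1, 32.2, -33.8, -82.8, 0.124, -0.014, -0.117, 1, 32.2, -33.8, -82.8, 0.124, -0.014, -0.117, 1, 32.2, -33.8, -82.8, 0.124, -0.014, -0.117, 1, 32.2, -33.8, -82.8, 0.124, -0.014, -0.117, 1, 32.2, -33.8, -82.8, 0.124, -0.014, -0.117, 1, 32.2, -33.8, -82.8, 0.124, -0.014, -0.117, 1, 32.2, -33.8, -82.8, 0.124, -0.014, -0.117, 1, -2.1, -68.7, -94.6, 0.002, -0.064, 0.032, 1, -2.1, -68.7, -94.6, 0.002, -0.064, 0.032, 1, -2.1, -68.7, -94.6, 0.002, -0.064, 0.032, 1, -2.1, -68.7, -94.6, 0.002, -0.064, 0.032, 1, -2.1, -68.7, -94.6, 0.002, -0.064, 0.032, 1, -2.1, -68.7, -94.6, 0.002, -0.064, 0.032, 1, -2.1, -68.7, -94.6, 0.002, -0.064, 0.032, 1, -2.1, -68.7, -94.6, 0.002, -0.064, 0.032, 1],
)

```text
clock: 5.52
position: [0.4125, 0.3477, 0.1237]
ee_rot: [0.463, 0.8, -0.191, 0.332]
ft_force: [0.1, 0.0, 0.8]
grip_width: 0.999
grasp_force: 0.0
```

```bash
python3 - <<'E'
from kin import *
record(); print(fit())
st()
R=quatR(-60,45,0); b=np.array([.445,.29,.055])
T=quatR(90,45,180); V=quatR(90,90,180)
chain([(R,back(R,b,.1)),(R,b),(R,b+[0,0,.13])])
print('from lifted'); chain([(V,[.45,.07,.22]),(T,[.45,.07,.12]),(T,[.45,.07,.033])],(R,b+[0,0,.13]))
E
```

```text
(array([ 0.2582,  0.4486,  0.4899,  0.3291,  0.    , -0.    , -0.    ,
       -0.0217, -0.0235, -0.0004]), np.float64(1.976430126765516e-05))
t 5.53 q [-0.5107  0.7085 -0.8633  1.6358  0.9824  1.7705 -1.0841] tcp [0.4125 0.3477 0.1237] z [ 0.3548 -0.6118 -0.7069] y [0.8663 0.4996 0.0024] F [0.0518 0.0228 0.7628] w 0.999 g 0.0
0.1, 0.0, -0.1, 0.0017, -0.0007, 0.0004 | |turn| 0.0
0.1, 0.0, -0.1, 0.0018, -0.0008, 0.1004 | |turn| 0.0
0.1, 0.0, -0.1, -0.0902, -0.0005, 0.0085 | |turn| 0.0
from lifted
11.8, 43.9, 28.4, -0.1577, -0.1057, 0.1103 | |turn| 53.0
0.0, 87.8, 33.3, -0.0859, -0.1039, 0.1778 | |turn| 93.0
0.0, 87.8, 33.3, -0.0243, -0.1039, 0.2393 | |turn| 93.0
```

Emit:
play_rows(
  plan=[0, 0, 0, 0.002, -0.001, 0.05, 1, 0, 0, 0, 0.002, -0.001, 0.08, 1, 0, 0, 0, 0.002, -0.001, 0.1, 1, 0, 0, 0, 0.002, -0.001, 0.1, 1, 0, 0, 0, 0.002, -0.001, 0.1, 0.5, 0, 0, 0, 0.002, -0.001, 0.1, 0.3, 0, 0, 0, 0.002, -0.001, 0.1, 0.3, 0, 0, 0, 0.002, -0.001, 0.1, 0.3, 0, 0, 0, 0.002, -0.001, 0.1, 0.3, 0, 0, 0, 0.002, -0.001, 0.1, 0.3, 0, 0, 0, -0.012, -0.001, 0.086, 0.3, 0, 0, 0, -0.04, -0.001, 0.058, 0.3, 0, 0, 0, -0.09, -0.001, 0.008, 0.3, 0, 0, 0, -0.09, -0.001, 0.008, 0.3, 0, 0, 0, -0.09, -0.001, 0.008, 0.3],
  squeeze=40,
)

```text
clock: 7.4
position: [0.4448, 0.2891, 0.1813]
ee_rot: [0.46, 0.801, -0.191, 0.333]
ft_force: [-0.2, -0.1, -1.6]
grip_width: 0.679
grasp_force: 43.0
```

```bash
python3 - <<'E'
from kin import *
record(); st()
T=quatR(90,45,180); V=quatR(90,90,180)
chain([(V,[.45,.07,.22]),(T,[.45,.07,.12]),(T,[.45,.07,.033])])
cv2.imwrite('pics/w2.png',viewer.camera('wrist')[:,:,::-1])
E
```

```text
t 7.4 q [-0.3648  0.5613 -0.8909  1.6968  0.9628  1.748  -0.9408] tcp [0.4448 0.2891 0.1813] z [ 0.3578 -0.6115 -0.7057] y [0.8637 0.504  0.0012] F [-0.1597 -0.0635 -1.6214] w 0.679 g 43.006286532618105
12.0, 44.0, 28.6, -0.1594, -0.1059, 0.1120 | |turn| 53.0
0.1, 87.8, 33.5, -0.0874, -0.1042, 0.1794 | |turn| 93.0
0.1, 87.8, 33.5, -0.0258, -0.1043, 0.2408 | |turn| 93.0
```

View pics/w2.png

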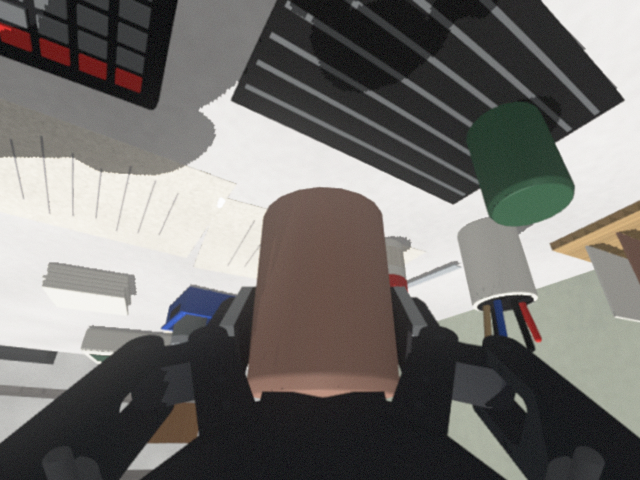

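The brown cup is held squarely, still inverted, in the middle of the wrist view. The camera hangs on the lower side of the tool here, so I'll check its clearance.

```bash
python3 - <<'E'
from kin import *
m=viewer.camera_model('wrist'); c=-np.array(m['R']).T@m['t']; o=status.get_obs()
ct=Rn.from_quat(o['ee_rot']).inv().apply(c-o['position']); print('cam in tool',ct)
for n,R,p in(('regrasp s0',quatR(-90,45,0),[.45,.1,.03]),('stand s180',quatR(90,45,180),[.45,.1,.058]),('stand s0',quatR(90,45,0),[.45,.1,.058])): print(n,(np.array(p)+R.apply(ct+[0,0,.005]))[2])
E
```

```text
cam in tool [ 0.0699  0.0001 -0.1292]
regrasp s0 0.06838879538291612
stand s180 0.19526187824619248
stand s0 0.09638879538291613
```

Emit:
play_rows(
  plan=[12, 44, 28.6, -0.16, -0.106, 0.112, 0.3, 12, 44, 28.6, -0.16, -0.106, 0.112, 0.3, 12, 44, 28.6, -0.16, -0.106, 0.112, 0.3, 12, 44, 28.6, -0.16, -0.106, 0.112, 0.3, 12, 44, 28.6, -0.16, -0.106, 0.112, 0.3, 12, 44, 28.6, -0.16, -0.106, 0.112, 0.3, 0, 87.8, 33.5, -0.087, -0.104, 0.179, 0.3, 0, 87.8, 33.5, -0.087, -0.104, 0.179, 0.3, 0, 87.8, 33.5, -0.087, -0.104, 0.179, 0.3, 0, 87.8, 33.5, -0.087, -0.104, 0.179, 0.3, 0, 87.8, 33.5, -0.087, -0.104, 0.179, 0.3, 0, 87.8, 33.5, -0.087, -0.104, 0.179, 0.3, 0, 87.8, 33.5, -0.066, -0.104, 0.2, 0.3, 0, 87.8, 33.5, -0.045, -0.104, 0.222, 0.3, 0, 87.8, 33.5, -0.036, -0.104, 0.231, 0.3, 0, 87.8, 33.5, -0.028, -0.104, 0.239, 0.3, 0, 87.8, 33.5, -0.028, -0.104, 0.239, 0.3, 0, 87.8, 33.5, -0.028, -0.104, 0.239, 0.3],
)

```text
clock: 9.7
position: [0.4506, 0.0731, 0.032]
ee_rot: [0.653, 0.654, 0.27, -0.27]
ft_force: [0.2, -0.2, -0.6]
grip_width: 0.675
grasp_force: 42.6
```

```bash
python3 - <<'E'
from kin import *
st(); print(now()[1])
im=viewer.camera('scene'); cv2.imwrite('pics/s1.png',cv2.resize(im[180:400,200:520,::-1],(800,550)))
E
```

```text
t 9.7 q [ 0.8752  0.5564 -0.7105  2.0489 -0.529   0.9115  0.5957] tcp [0.4506 0.0731 0.032 ] z [ 0.0001  0.7058 -0.7084] y [1.     0.0011 0.0012] F [ 0.1984 -0.1782 -0.6488] w 0.675 g 42.61746954638511
[0.4506 0.0695 0.0356]
```

View pics/s1.png

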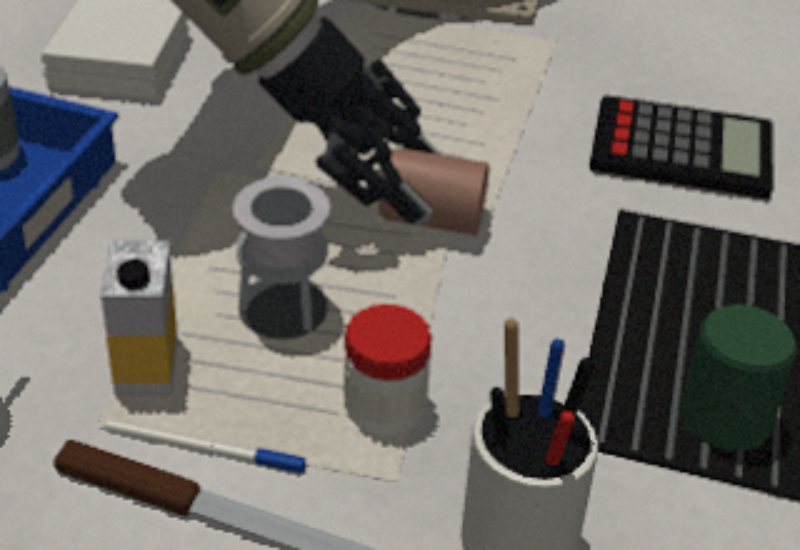

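The cup hangs horizontally just above the bench, mouth towards +y (crop about (440,190)). I'll lower it, release it and back off.

Emit:
play_rows(
  plan=[0, 0, 0, -0.0015, 0, 0.0015, 0.3, 0, 0, 0, -0.003, 0, 0.003, 0.3, 0, 0, 0, -0.004, 0, 0.004, 0.3, 0, 0, 0, -0.004, 0, 0.004, 0.3, 0, 0, 0, -0.004, 0, 0.004, 0.75, 0, 0, 0, -0.004, 0, 0.004, 0.85, 0, 0, 0, -0.004, 0, 0.004, 1, 0, 0, 0, -0.004, 0, 0.004, 1, 0, 0, 0, -0.004, 0, -0.03, 1, 0, 0, 0, -0.004, 0, -0.08, 1, 0, 0, 0, -0.004, 0, -0.12, 1, 0, 0, 0, -0.004, 0, -0.12, 1],
)

```text
clock: 11.25
position: [0.4516, -0.0172, 0.1149]
ee_rot: [0.654, 0.653, 0.271, -0.268]
ft_force: [0.3, -0.3, -0.7]
grip_width: 1.005
grasp_force: 0.0
```

```bash
python3 - <<'E'
from kin import *
st(); 
R=quatR(-90,45,0);V=quatR(-90,90,0);g=np.array([.45,.099,.030])
chain([(V,[.45,.1,.24]),(R,back(R,g,.09)),(R,g)])
im=viewer.camera('top'); cv2.imwrite('pics/t1.png',cv2.resize(im[140:340,180:420,::-1],(720,600)))
E
```

```text
t 11.25 q [ 1.0044  0.4362 -0.6773  1.9376 -0.5009  1.1903  0.6035] tcp [ 0.4516 -0.0172  0.1149] z [ 0.0042  0.7045 -0.7097] y [ 1.     -0.0029  0.0031] F [ 0.2744 -0.3378 -0.7059] w 1.005 g 0.0
0.2, -44.8, -0.1, 0.1678, -0.0016, -0.0027 | |turn| 44.0
0.2, -89.8, -0.2, 0.1077, -0.0022, 0.1418 | |turn| 89.0
0.2, -89.8, -0.2, 0.0177, -0.0022, 0.1421 | |turn| 89.0
```

View pics/t1.png

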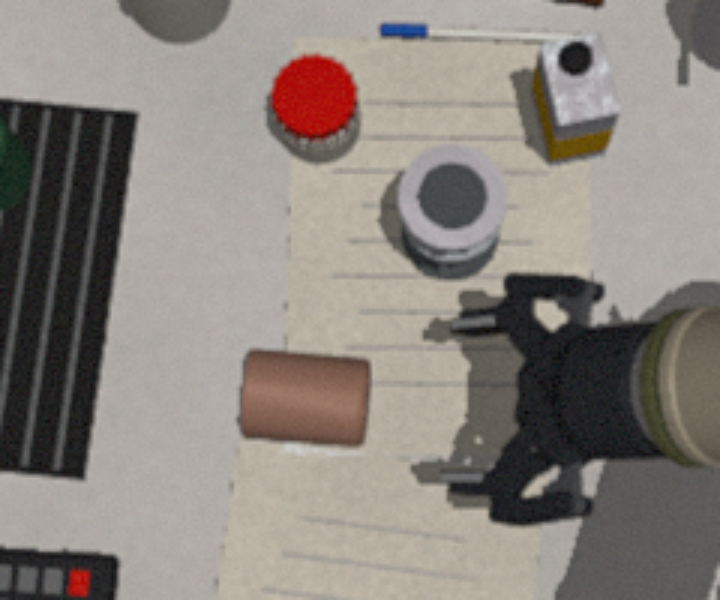

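The brown cup lies on its side at crop (306,397), mouth left (+y), as intended. Next is the regrasp from the mouth side.

Emit:
play_rows(
  plan=[0, -45, 0, 0.168, -0.002, -0.003, 1, 0, -45, 0, 0.168, -0.002, -0.003, 1, 0, -45, 0, 0.168, -0.002, -0.003, 1, 0, -45, 0, 0.168, -0.002, -0.003, 1, 0, -45, 0, 0.168, -0.002, -0.003, 1, 0, -89.8, 0, 0.108, -0.002, 0.142, 1, 0, -89.8, 0, 0.108, -0.002, 0.142, 1, 0, -89.8, 0, 0.108, -0.002, 0.142, 1, 0, -89.8, 0, 0.108, -0.002, 0.142, 1, 0, -89.8, 0, 0.108, -0.002, 0.142, 1, 0, -89.8, 0, 0.108, -0.002, 0.142, 1, 0, -89.8, 0, 0.108, -0.002, 0.142, 1],
)

```text
clock: 12.8
position: [0.448, 0.1621, 0.0892]
ee_rot: [0.654, 0.654, -0.269, 0.269]
ft_force: [0.6, -0.2, 0.9]
grip_width: 1.0
grasp_force: 0.0
```

```bash
python3 - <<'E'
from kin import *
record();st(); m=viewer.camera_model('top')
print(unproj(m,[[180+306/3,140+397/3],[180+242/3,140+397/3],[180+369/3,140+397/3]],.04))
R=quatR(-90,45,0);g=np.array([.45,.099,.031])
T=quatR(90,45,180); V=quatR(90,90,180)
chain([(R,g),(R,g+[0,0,.13]),(V,[.45,.08,.25]),(T,[.45,.08,.14]),(T,[.45,.08,.062])])
for s in(T,): print(ik(s,[.45,.08,.06],[np.array(status.get_obs()['joint_pos'])]))
E
```

```text
t 12.8 q [-0.1776  0.6827 -0.7979  1.7273  0.8387  1.7196 -1.2563] tcp [0.448  0.1621 0.0892] z [ 0.0003 -0.7032 -0.711 ] y [ 1.      0.0008 -0.0005] F [ 0.6127 -0.2167  0.92  ] w 1.0 g 0.0
[[0.4575 0.0807 0.04  ]
 [0.4546 0.1227 0.04  ]
 [0.4604 0.0394 0.04  ]]
0.0, -0.3, 0.1, -0.0039, 0.0020, 0.0908 | |turn| 0.0
0.0, -0.3, 0.1, -0.0953, 0.0019, -0.0017 | |turn| 0.0
-0.0, 44.7, 0.1, -0.1679, 0.0018, -0.0530 | |turn| 44.0
-0.0, 89.7, 0.1, -0.0890, 0.0019, 0.0216 | |turn| 89.0
-0.0, 89.7, 0.1, -0.0342, 0.0019, 0.0771 | |turn| 89.0
(np.float64(0.12224311512859365), array([ 1.3221,  0.9647, -1.3478,  2.039 ,  0.1902,  0.8955, -0.0412]))
```

Emit:
play_rows(
  plan=[0, 0, 0, -0.004, 0.004, 0.05, 1, 0, 0, 0, -0.004, 0.004, 0.08, 1, 0, 0, 0, -0.004, 0.004, 0.091, 1, 0, 0, 0, -0.004, 0.004, 0.091, 1, 0, 0, 0, -0.004, 0.004, 0.091, 0.5, 0, 0, 0, -0.004, 0.004, 0.091, 0.3, 0, 0, 0, -0.004, 0.004, 0.091, 0.3, 0, 0, 0, -0.004, 0.004, 0.091, 0.3, 0, 0, 0, -0.004, 0.004, 0.091, 0.3, 0, 0, 0, -0.02, 0.004, 0.074, 0.3, 0, 0, 0, -0.05, 0.003, 0.044, 0.3, 0, 0, 0, -0.095, 0.002, -0.002, 0.3, 0, 45, 0, -0.168, 0.002, -0.053, 0.3, 0, 45, 0, -0.168, 0.002, -0.053, 0.3, 0, 45, 0, -0.168, 0.002, -0.053, 0.3, 0, 45, 0, -0.168, 0.002, -0.053, 0.3, 0, 45, 0, -0.168, 0.002, -0.053, 0.3],
)

```text
clock: 14.92
position: [0.4507, 0.0787, 0.2468]
ee_rot: [0.708, 0.706, 0.003, -0.0]
ft_force: [0.3, -0.2, -0.6]
grip_width: 0.702
grasp_force: 43.0
```

```bash
python3 - <<'E'
from kin import *
record();st()
T=quatR(90,45,180)
chain([(T,[.45,.08,.14]),(T,[.45,.08,.065])])
E
```

```text
t 14.93 q [ 0.6209 -0.0031 -0.8723  1.8433 -0.0062  1.2957 -0.2532] tcp [0.4507 0.0787 0.2468] z [ 0.0035  0.0046 -1.    ] y [ 1.     -0.0035  0.0035] F [ 0.2551 -0.1526 -0.6465] w 0.702 g 43.00649805692956
0.3, 44.7, -0.1, 0.0044, -0.0011, 0.1103 | |turn| 44.0
0.3, 44.7, -0.1, 0.0040, -0.0014, 0.1853 | |turn| 44.0
```

Emit:
play_rows(
  plan=[0, 44.7, 0, 0.004, -0.001, 0.11, 0.3, 0, 44.7, 0, 0.004, -0.001, 0.11, 0.3, 0, 44.7, 0, 0.004, -0.001, 0.11, 0.3, 0, 44.7, 0, 0.004, -0.001, 0.11, 0.3, 0, 44.7, 0, 0.004, -0.001, 0.11, 0.3, 0, 44.7, 0, 0.004, -0.001, 0.11, 0.3, 0, 44.7, 0, 0.004, -0.001, 0.14, 0.3, 0, 44.7, 0, 0.004, -0.001, 0.165, 0.3, 0, 44.7, 0, 0.004, -0.001, 0.18, 0.3, 0, 44.7, 0, 0.004, -0.001, 0.185, 0.3, 0, 44.7, 0, 0.004, -0.001, 0.185, 0.3, 0, 44.7, 0, 0.004, -0.001, 0.185, 0.3],
)

```text
clock: 16.42
position: [0.4496, 0.0848, 0.0612]
ee_rot: [0.653, 0.654, 0.27, -0.269]
ft_force: [0.6, -0.3, -0.3]
grip_width: 0.703
grasp_force: 43.3
```

```bash
python3 - <<'E'
from kin import *
record();st();print(now()[1])
im=viewer.camera('scene'); cv2.imwrite('pics/s2.png',cv2.resize(im[180:340,280:500,::-1],(770,560)))
E
```

```text
t 16.43 q [ 0.8692  0.4835 -0.7273  2.057  -0.5675  0.9506  0.5697] tcp [0.4496 0.0848 0.0612] z [ 0.0004  0.7047 -0.7095] y [1.     0.0008 0.0014] F [ 0.5835 -0.3332 -0.2952] w 0.703 g 43.297859797021374
[0.4496 0.0813 0.0648]
```

View pics/s2.png

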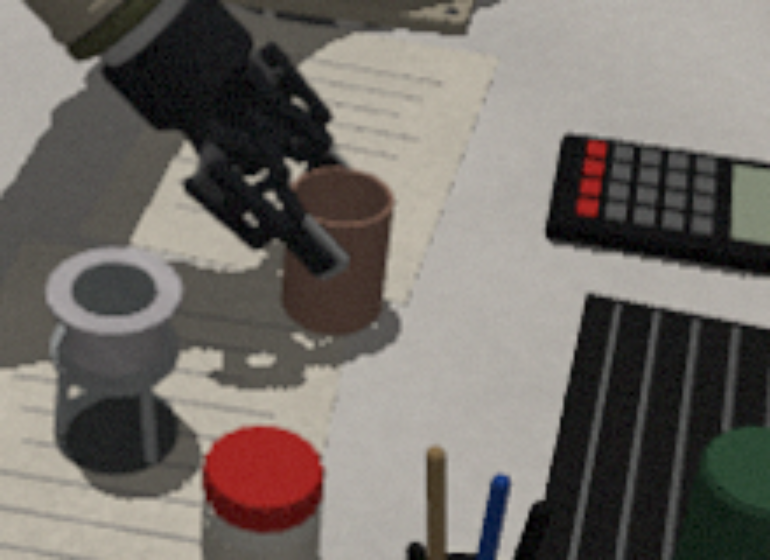

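The brown cup is upright with its mouth up at about (335,240), just above the bench. I'll set it down and release it.

Emit:
play_rows(
  plan=[0, 0, 0, -0.002, 0, 0.002, 0.3, 0, 0, 0, -0.0035, 0, 0.0035, 0.3, 0, 0, 0, -0.0045, 0, 0.0045, 0.3, 0, 0, 0, -0.005, 0, 0.005, 0.3, 0, 0, 0, -0.005, 0, 0.005, 0.3, 0, 0, 0, -0.005, 0, 0.005, 0.78, 0, 0, 0, -0.005, 0, 0.005, 0.85, 0, 0, 0, -0.005, 0, 0.005, 1, 0, 0, 0, -0.005, 0, 0.005, 1, 0, 0, 0, -0.005, 0, -0.03, 1, 0, 0, 0, -0.005, 0, -0.08, 1, 0, 0, 0, -0.005, 0, -0.13, 1, 0, 0, 0, -0.005, 0, -0.13, 1],
)

```text
clock: 18.1
position: [0.4508, -0.0134, 0.1508]
ee_rot: [0.655, 0.653, 0.27, -0.267]
ft_force: [-0.1, 0.8, -1.1]
grip_width: 0.998
grasp_force: 0.0
```

```bash
cat >>h.py <<'E'
def blob(name,f,z,roi=None,save=None):
    im=viewer.camera(name); hsv=cv2.cvtColor(im,cv2.COLOR_RGB2HSV).astype(int); M=(f(hsv)*255).astype(np.uint8)
    if roi: k=np.zeros_like(M); k[roi[1]:roi[3],roi[0]:roi[2]]=1; M=M*k
    M=cv2.morphologyEx(M,cv2.MORPH_OPEN,np.ones((3,3))); c=max(cv2.findContours(M,0,2)[0],key=cv2.contourArea)
    if save: cv2.imwrite(save,im[:,:,::-1])
    return cv2.boundingRect(c),unproj(viewer.camera_model(name),cv2.minEnclosingCircle(c)[0],z)
BROWN=lambda h:(h[...,0]<15)&(h[...,1]>50)&(h[...,1]<140)&(h[...,2]>40)
E
python3 - <<'E'
from kin import *
record();st()
bb,_=blob('top',BROWN,.08,(240,220,340,320),'pics/t2.png'); print(bb)
m=viewer.camera_model('top')
# model of upright cup: predicted bbox
th=np.linspace(0,6.28,60)
for x,y in((.45,.081),(.452,.083)):
    X=np.concatenate([np.c_[x+.03*np.cos(th),y+.03*np.sin(th),np.full(60,z)] for z in(0,.08)]); u=proj(m,X); print(x,y,u.min(0),u.max(0)-u.min(0))
V=quatR(90,90,180); 
chain([(V,[.45,.081,.20]),(V,[.45,.081,.068])])
E
```

```text
t 18.1 q [ 1.0082  0.3663 -0.6821  1.9256 -0.5324  1.2538  0.5804] tcp [ 0.4508 -0.0134  0.1508] z [ 0.0052  0.703  -0.7112] y [ 1.     -0.0037  0.0036] F [-0.0669  0.7871 -1.119 ] w 0.998 g 0.0
(262, 258, 33, 34)
0.45 0.081 [264.3251 257.677 ] [33.2307 35.7936]
0.452 0.083 [263.3712 256.5758] [33.2838 35.8438]
0.1, -44.8, -0.0, 0.0976, 0.0001, 0.0328 | |turn| 44.0
0.1, -44.8, -0.0, 0.0046, -0.0001, 0.1265 | |turn| 44.0
```

Emit:
play_rows(
  plan=[0, -44.8, 0, 0.1, 0, 0.035, 1, 0, -44.8, 0, 0.1, 0, 0.035, 1, 0, -44.8, 0, 0.1, 0, 0.035, 1, 0, -44.8, 0, 0.1, 0, 0.035, 1, 0, -44.8, 0, 0.1, 0, 0.035, 1, 0, -44.8, 0, 0.1, 0, 0.035, 1, 0, -44.8, 0, 0.065, 0, 0.07, 1, 0, -44.8, 0, 0.03, 0, 0.105, 1, 0, -44.8, 0, 0.007, 0, 0.128, 1, 0, -44.8, 0, 0.007, 0, 0.128, 1, 0, -44.8, 0, 0.007, 0, 0.128, 0.5, 0, -44.8, 0, 0.007, 0, 0.128, 0.3, 0, -44.8, 0, 0.007, 0, 0.128, 0.3, 0, -44.8, 0, 0.007, 0, 0.128, 0.3, 0, -44.8, 0, 0.007, 0, 0.128, 0.3, 0, -44.8, 0, 0.04, 0, 0.095, 0.3, 0, -44.8, 0, 0.1, 0, 0.035, 0.3, 0, -44.8, 0, 0.12, 0, 0.015, 0.3, 0, -44.8, 0, 0.12, 0, 0.015, 0.3],
)

```text
clock: 20.52
position: [0.4514, 0.0859, 0.2279]
ee_rot: [0.707, 0.707, 0.003, 0.003]
ft_force: [-0.3, -0.7, -0.9]
grip_width: 0.701
grasp_force: 43.7
```

```bash
python3 - <<'E'
from kin import *
record();st();print(now()[1])
q0=np.array(status.get_obs()['joint_pos'])
for n,(x,y) in dict(A=(.068,.034),B=(.0,.034)).items():
  for yd in(38.8,-51.2):
    R=quatR(yd-90,90,0) ; R2=quatR(yd-90,90,180)
    for k,r in((0,R),(180,R2)): print(n,yd,k,car(x,y),ik(r,[*car(x,y),.08],[q0,np.r_[.6,.4,-.2,1.4,0,1.3,q0[6]]]))
E
```

```text
t 20.52 q [ 0.6521  0.0206 -0.9334  1.8682  0.0204  1.2528 -0.287 ] tcp [0.4514 0.0859 0.2279] z [ 0.009  -0.0004 -1.    ] y [1.     0.0005 0.0089] F [-0.2993 -0.6815 -0.9097] w 0.701 g 43.68177529424429
[0.4513 0.0859 0.2329]
A 38.8 0 [ 0.6183 -0.2605] (np.float64(0.933622473726545), array([ 0.6454,  0.6048, -0.4382,  1.4864,  0.2726,  1.1111,  0.8313]))
A 38.8 180 [ 0.6183 -0.2605] (np.float64(0.6205968775893942), array([ 0.065 ,  0.5843,  0.3673,  1.5241, -0.2271,  1.0755, -1.9794]))
A -51.2 0 [ 0.6183 -0.2605] (np.float64(0.934373901485309), array([ 0.6572,  0.6082, -0.4552,  1.4856,  0.2837,  1.1135, -0.7464]))
A -51.2 180 [ 0.6183 -0.2605] (np.float64(0.4388451194222709), array([ 0.995 ,  0.8014, -1.0047,  1.4655,  0.6915,  1.2556,  2.1612]))
B 38.8 0 [ 0.5507 -0.2532] (np.float64(0.7456535595953566), array([ 0.7156,  0.4799, -0.4532,  1.6743,  0.2364,  1.0419,  0.8641]))
B 38.8 180 [ 0.5507 -0.2532] (np.float64(0.6580879299559346), array([ 0.013 ,  0.4627,  0.4311,  1.7155, -0.2219,  1.0118, -1.9419]))
B -51.2 0 [ 0.5507 -0.2532] (np.float64(0.7470892595988408), array([ 0.7408,  0.4862, -0.4859,  1.6729,  0.2549,  1.0459, -0.7195]))
B -51.2 180 [ 0.5507 -0.2532] (np.float64(0.37766161563731493), array([ 1.1536,  0.719 , -1.0923,  1.6517,  0.6783,  1.1992,  2.1496]))
```

```bash
python3 - <<'E'
from kin import *
R=quatR(-141.2,90,0); p=car(.067,.034); print(p)
chain([(R,[*p,.22]),(R,[*p,.10]),(R,[*p,.078]),(R,[*p,.073])])
E
```

```text
[ 0.6173 -0.2604]
0.5, -0.2, 51.2, -0.3464, 0.1656, 0.0146 | |turn| 51.0
0.5, -0.2, 51.2, -0.3464, 0.1645, 0.1346 | |turn| 51.0
0.5, -0.2, 51.2, -0.3464, 0.1643, 0.1566 | |turn| 51.0
0.5, -0.2, 51.2, -0.3464, 0.1643, 0.1616 | |turn| 51.0
```

Emit:
play_rows(
  plan=[0.5, -0.2, 51.2, -0.346, 0.166, 0.015, 0.3, 0.5, -0.2, 51.2, -0.346, 0.166, 0.015, 0.3, 0.5, -0.2, 51.2, -0.346, 0.166, 0.015, 0.3, 0.5, -0.2, 51.2, -0.346, 0.166, 0.015, 0.3, 0.5, -0.2, 51.2, -0.346, 0.166, 0.015, 0.3, 0.5, -0.2, 51.2, -0.346, 0.166, 0.015, 0.3, 0.5, -0.2, 51.2, -0.346, 0.166, 0.015, 0.3, 0.5, -0.2, 51.2, -0.346, 0.166, 0.015, 0.3, 0.5, -0.2, 51.2, -0.346, 0.166, 0.015, 0.3, 0.5, -0.2, 51.2, -0.346, 0.166, 0.015, 0.3, 0.5, -0.2, 51.2, -0.346, 0.165, 0.06, 0.3, 0.5, -0.2, 51.2, -0.346, 0.165, 0.1, 0.3, 0.5, -0.2, 51.2, -0.346, 0.165, 0.12, 0.3, 0.5, -0.2, 51.2, -0.346, 0.165, 0.12, 0.3, 0.5, -0.2, 51.2, -0.346, 0.165, 0.12, 0.3],
)

```text
clock: 22.4
position: [0.6154, -0.2606, 0.105]
ee_rot: [0.943, 0.333, -0.003, -0.001]
ft_force: [-0.1, 0.6, -0.2]
grip_width: 0.7
grasp_force: 43.7
```

```bash
python3 - <<'E'
from kin import *
record();st();print(now()[1])
R=quatR(-141.2,90,0); p=car(.067,.034)
chain([(R,[*p,.078]),(R,[*p,.073])])
cv2.imwrite('pics/t3.png',cv2.resize(viewer.camera('top')[150:330,390:550,::-1],(530,600)))
E
```

```text
t 22.4 q [ 0.7344  0.5998 -0.5684  1.4607  0.3353  1.185  -0.776 ] tcp [ 0.6154 -0.2606  0.105 ] z [-0.0063  0.0005 -1.    ] y [ 0.6272 -0.7789 -0.0043] F [-0.0936  0.64   -0.1641] w 0.7 g 43.68609320372343
[ 0.6155 -0.2606  0.11  ]
-0.2, 0.3, 0.0, 0.0017, 0.0012, 0.0320 | |turn| 0.0
-0.2, 0.3, 0.0, 0.0017, 0.0012, 0.0370 | |turn| 0.0
```

View pics/t3.png

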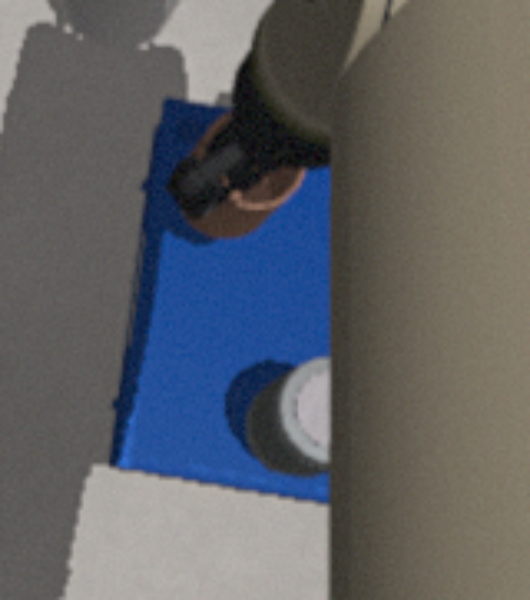

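The cup hangs over the far-left place of the carrier (about (235,170)), clear of the walls. Lowering it.

Emit:
play_rows(
  plan=[0, 0, 0, 0.002, 0.001, 0.02, 0.3, 0, 0, 0, 0.002, 0.001, 0.03, 0.3, 0, 0, 0, 0.002, 0.001, 0.034, 0.3, 0, 0, 0, 0.002, 0.001, 0.036, 0.3, 0, 0, 0, 0.002, 0.001, 0.0375, 0.3, 0, 0, 0, 0.002, 0.001, 0.0375, 0.3],
)

```text
clock: 23.2
position: [0.6171, -0.2605, 0.0702]
ee_rot: [0.943, 0.332, -0.003, -0.001]
ft_force: [-17.2, 3.5, 40.6]
grip_width: 0.702
grasp_force: 47.3
```

Emit:
play_rows(
  plan=[0, 0, 0, 0, 0, -0.0015, 0.3, 0, 0, 0, 0, 0, -0.0015, 0.78, 0, 0, 0, 0, 0, -0.0015, 0.85, 0, 0, 0, 0, 0, -0.0015, 0.85, 0, 0, 0, 0, 0, -0.02, 0.88, 0, 0, 0, 0, 0, -0.06, 0.88, 0, 0, 0, 0, 0, -0.12, 1, 0, 0, 0, 0, 0, -0.17, 1, 0, 0, 0, 0, 0, -0.17, 1],
)

```text
clock: 24.32
position: [0.6198, -0.2603, 0.2419]
ee_rot: [0.943, 0.332, -0.0, 0.001]
ft_force: [-0.4, -0.5, -0.1]
grip_width: 1.001
grasp_force: 0.0
```

```bash
python3 - <<'E'
from kin import *
record();st()
R=quatR(-60,45,0); V=quatR(-60,90,0); b=[.604,.3155,.055]
chain([(quatR(-100,90,0),[.47,.05,.27]),(V,[.55,.34,.28]),(R,back(R,b,.1)),(R,b)])
print('from b lifted to .16/.2'); b=np.array(b)
T=quatR(90,45,180); V=quatR(90,90,180)
chain([(R,b+[0,0,.12]),(R,b+[-.08,-.03,.17]),(V,[.45,.07,.22]),(T,[.45,.07,.12]),(T,[.45,.07,.034])],(R,b))
cv2.imwrite('pics/t4.png',cv2.resize(viewer.camera('top')[120:330,120:550,::-1],(800,391)))
E
```

```text
t 24.32 q [ 0.7362  0.5042 -0.5968  1.2993  0.28    1.4202 -0.7366] tcp [ 0.6198 -0.2603  0.2419] z [-0.0004 -0.0017 -1.    ] y [ 0.6271 -0.7789  0.001 ] F [-0.3875 -0.538  -0.1344] w 1.001 g 0.0
0.0, 0.1, -41.2, 0.0779, -0.3356, -0.0236 | |turn| 41.0
-0.0, 0.1, -81.2, 0.3220, -0.5114, -0.0341 | |turn| 81.0
-31.8, -37.0, -76.6, 0.3593, -0.5249, 0.1187 | |turn| 90.0
-31.8, -37.0, -76.6, 0.3485, -0.4551, 0.1895 | |turn| 90.0
from b lifted to .16/.2
0.0, 0.0, 0.0, -0.0849, -0.0000, -0.0849 | |turn| 0.0
0.0, 0.0, 0.0, -0.1103, -0.0843, -0.1301 | |turn| 0.0
11.8, 43.9, 28.4, -0.2090, -0.2561, -0.0222 | |turn| 53.0
0.0, 87.8, 33.3, -0.1372, -0.2544, 0.0453 | |turn| 93.0
0.0, 87.8, 33.3, -0.0764, -0.2544, 0.1061 | |turn| 93.0
```

View pics/t4.png

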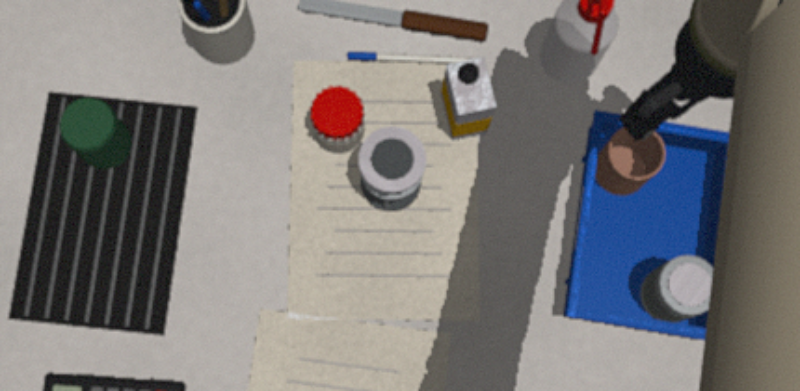

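The brown cup stands mouth up in its place (634,158), and jar, tin and green cup are where they were. Green cup next.

Emit:
play_rows(
  plan=[0, 0, -41.2, 0.078, -0.336, -0.024, 1, 0, 0, -41.2, 0.078, -0.336, -0.024, 1, 0, 0, -41.2, 0.078, -0.336, -0.024, 1, 0, 0, -41.2, 0.078, -0.336, -0.024, 1, 0, 0, -41.2, 0.078, -0.336, -0.024, 1, 0, 0, -41.2, 0.078, -0.336, -0.024, 1, 0, 0, -81.2, 0.322, -0.511, -0.034, 1, 0, 0, -81.2, 0.322, -0.511, -0.034, 1, 0, 0, -81.2, 0.322, -0.511, -0.034, 1, 0, 0, -81.2, 0.322, -0.511, -0.034, 1, 0, 0, -81.2, 0.322, -0.511, -0.034, 1, 0, 0, -81.2, 0.322, -0.511, -0.034, 1, -31.8, -37, -76.6, 0.359, -0.525, 0.119, 1, -31.8, -37, -76.6, 0.359, -0.525, 0.119, 1, -31.8, -37, -76.6, 0.359, -0.525, 0.119, 1, -31.8, -37, -76.6, 0.359, -0.525, 0.119, 1, -31.8, -37, -76.6, 0.359, -0.525, 0.119, 1, -31.8, -37, -76.6, 0.359, -0.525, 0.119, 1, -31.8, -37, -76.6, 0.359, -0.525, 0.119, 1],
)

```text
clock: 26.75
position: [0.5691, 0.3722, 0.1194]
ee_rot: [0.464, 0.801, -0.191, 0.327]
ft_force: [-0.1, -0.4, 0.2]
grip_width: 0.999
grasp_force: 0.0
```

```bash
python3 - <<'E'
from kin import *
record();st()
R=quatR(-60,45,0); b=np.array([.604,.3155,.055])
print(now()[1]); chain([(R,back(R,b,.1)),(R,b),(R,b+[0,0,.12])])
f=lambda h:(abs(h[...,0]-75)<20)&(h[...,1]>80)&(h[...,2]>30)
print(blob('wrist',f,.084,None,'pics/w3.png')); 
print(proj(viewer.camera_model('wrist'),[[.604,.3155,.084],[.604,.3155,.044],[.604,.3155,.004]]))
E
```

```text
t 26.75 q [-0.5508  0.8393 -0.661   1.3088  1.0741  1.7228 -0.8066] tcp [0.5691 0.3722 0.1194] z [ 0.3462 -0.6099 -0.7128] y [ 0.8683  0.4961 -0.0028] F [-0.1045 -0.4369  0.2394] w 0.999 g 0.0
[0.5673 0.3753 0.1229]
-0.3, -0.5, -0.1, -0.0015, 0.0019, -0.0024 | |turn| 0.0
-0.3, -0.5, -0.1, -0.0024, 0.0024, 0.0976 | |turn| 0.0
-0.3, -0.5, -0.1, -0.0865, 0.0020, 0.0120 | |turn| 0.0
((600, 272, 40, 86), array([[0.8476, 0.3928, 0.084 ]]))
[[326.3043 292.4377]
 [326.2026 239.7147]
 [326.1107 195.0216]]
```

Emit:
play_rows(
  plan=[0, 0, 0, -0.002, 0.002, 0.05, 1, 0, 0, 0, -0.002, 0.002, 0.08, 1, 0, 0, 0, -0.002, 0.002, 0.098, 1, 0, 0, 0, -0.002, 0.002, 0.098, 1, 0, 0, 0, -0.002, 0.002, 0.098, 0.5, 0, 0, 0, -0.002, 0.002, 0.098, 0.3, 0, 0, 0, -0.002, 0.002, 0.098, 0.3, 0, 0, 0, -0.002, 0.002, 0.098, 0.3, 0, 0, 0, -0.002, 0.002, 0.098, 0.3, 0, 0, 0, -0.002, 0.002, 0.098, 0.3, 0, 0, 0, -0.012, 0.002, 0.088, 0.3, 0, 0, 0, -0.04, 0.002, 0.06, 0.3, 0, 0, 0, -0.086, 0.002, 0.012, 0.3, 0, 0, 0, -0.086, 0.002, 0.012, 0.3],
)

```text
clock: 28.55
position: [0.6048, 0.3167, 0.176]
ee_rot: [0.463, 0.801, -0.188, 0.329]
ft_force: [0.1, -0.5, -0.9]
grip_width: 0.698
grasp_force: 43.2
```

```bash
python3 - <<'E'
from kin import *
record();st();print(now()[1]); R,p=now()
T=quatR(90,45,180); V=quatR(90,90,180)
chain([(R,p+[-.08,-.03,.05]),(V,[.45,.07,.22]),(T,[.45,.07,.12]),(T,[.45,.07,.075]),(T,[.45,.07,.036])])
cv2.imwrite('pics/w4.png',cv2.resize(viewer.camera('wrist')[:,:,::-1],(480,360)))
E
```

```text
t 28.55 q [-0.4473  0.735  -0.6645  1.3455  1.0721  1.7034 -0.695 ] tcp [0.6048 0.3167 0.176 ] z [ 0.3523 -0.6068 -0.7126] y [0.8664 0.4994 0.003 ] F [ 0.0879 -0.5499 -0.9178] w 0.698 g 43.23175974190235
[0.6031 0.3197 0.1795]
0.0, 0.0, 0.0, -0.0253, -0.0841, -0.0456 | |turn| 0.0
11.8, 43.5, 28.4, -0.1251, -0.2572, 0.0673 | |turn| 53.0
0.1, 87.3, 33.2, -0.0538, -0.2557, 0.1354 | |turn| 93.0
0.1, 87.3, 33.2, -0.0222, -0.2559, 0.1675 | |turn| 93.0
0.1, 87.3, 33.2, 0.0052, -0.2560, 0.1952 | |turn| 93.0
```

View pics/w4.png

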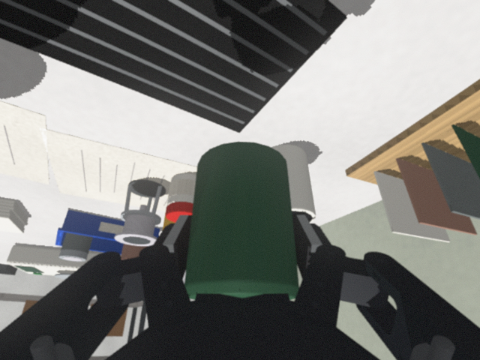

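The green cup is held squarely in the middle of the view. Moving it to the lay-down spot.

Emit:
play_rows(
  plan=[0, 0, 0, -0.025, -0.084, -0.046, 0.3, 0, 0, 0, -0.025, -0.084, -0.046, 0.3, 11.8, 43.5, 28.4, -0.125, -0.257, 0.067, 0.3, 11.8, 43.5, 28.4, -0.125, -0.257, 0.067, 0.3, 11.8, 43.5, 28.4, -0.125, -0.257, 0.067, 0.3, 11.8, 43.5, 28.4, -0.125, -0.257, 0.067, 0.3, 11.8, 43.5, 28.4, -0.125, -0.257, 0.067, 0.3, 11.8, 43.5, 28.4, -0.125, -0.257, 0.067, 0.3, 0, 87.3, 33.2, -0.054, -0.256, 0.135, 0.3, 0, 87.3, 33.2, -0.054, -0.256, 0.135, 0.3, 0, 87.3, 33.2, -0.054, -0.256, 0.135, 0.3, 0, 87.3, 33.2, -0.054, -0.256, 0.135, 0.3, 0, 87.3, 33.2, -0.054, -0.256, 0.135, 0.3, 0, 87.3, 33.2, -0.054, -0.256, 0.135, 0.3, 0, 87.3, 33.2, -0.022, -0.256, 0.168, 0.3, 0, 87.3, 33.2, -0.008, -0.256, 0.182, 0.3, 0, 87.3, 33.2, 0.005, -0.256, 0.195, 0.3, 0, 87.3, 33.2, 0.005, -0.256, 0.195, 0.3],
)

```text
clock: 30.85
position: [0.4489, 0.0729, 0.0296]
ee_rot: [0.653, 0.655, 0.266, -0.27]
ft_force: [-0.4, -0.6, -0.1]
grip_width: 0.694
grasp_force: 55.3
```

```bash
python3 - <<'E'
from kin import *
st();R,p=now();print(p)
T=quatR(90,45,180)
chain([(T,[.45,.07,.0305]),(T,[.45,.07,.029]),(T,back(T,[.45,.07,.0305],.12))])
E
```

```text
t 30.85 q [ 0.7241  0.5064 -0.5393  2.0563 -0.6347  0.9462  0.6783] tcp [0.4489 0.0729 0.0296] z [-0.0059  0.7017 -0.7125] y [ 1.      0.0045 -0.0038] F [-0.3599 -0.6071 -0.1353] w 0.694 g 55.34595765173435
[0.4489 0.0694 0.0332]
-0.3, 0.4, 0.0, -0.0014, 0.0011, 0.0023 | |turn| 0.0
-0.3, 0.4, 0.0, -0.0025, 0.0011, 0.0034 | |turn| 0.0
-0.3, 0.4, 0.0, -0.0024, 0.0004, -0.1177 | |turn| 0.0
```

Emit:
play_rows(
  plan=[0, 0, 0, -0.0015, 0.001, 0.0015, 0.3, 0, 0, 0, -0.0025, 0.001, 0.003, 0.3, 0, 0, 0, -0.003, 0.001, 0.004, 0.3, 0, 0, 0, -0.003, 0.001, 0.004, 0.3, 0, 0, 0, -0.003, 0.001, 0.004, 0.75, 0, 0, 0, -0.003, 0.001, 0.004, 0.85, 0, 0, 0, -0.003, 0.001, 0.004, 1, 0, 0, 0, -0.003, 0.001, 0.004, 1, 0, 0, 0, -0.003, 0.001, -0.03, 1, 0, 0, 0, -0.003, 0.001, -0.08, 1, 0, 0, 0, -0.003, 0.001, -0.12, 1, 0, 0, 0, -0.003, 0.001, -0.12, 1],
)

```text
clock: 32.35
position: [0.4509, -0.0181, 0.1132]
ee_rot: [0.656, 0.653, 0.268, -0.268]
ft_force: [0.1, 0.3, -0.1]
grip_width: 1.001
grasp_force: 0.0
```

```bash
cat >>h.py <<'E'
GREEN=lambda h:(abs(h[...,0]-75)<20)&(h[...,1]>80)&(h[...,2]>25)
E
python3 - <<'E'
from kin import *
st(); 
bb,_=blob('top',GREEN,.04,(230,220,350,330),'pics/t5.png'); print(bb)
x,y,w,h=bb; print(unproj(viewer.camera_model('top'),[[x,y+h/2],[x+w,y+h/2],[x+w/2,y+h/2]],.04))
R=quatR(-90,45,0);V=quatR(-90,90,0);g=np.array([.45,.099,.031])
chain([(V,[.45,.1,.24]),(R,back(R,g,.09)),(R,g)])
E
```

```text
t 32.35 q [ 0.8359  0.3928 -0.4796  1.9452 -0.5786  1.2191  0.6653] tcp [ 0.4509 -0.0181  0.1132] z [ 0.0006  0.7014 -0.7128] y [ 1.     -0.0037 -0.0027] F [ 0.1102  0.3201 -0.0642] w 1.001 g 0.0
(261, 264, 41, 29)
[[0.4425 0.1209 0.04  ]
 [0.4481 0.0404 0.04  ]
 [0.4453 0.0806 0.04  ]]
-0.2, -44.6, -0.2, 0.1691, -0.0008, -0.0056 | |turn| 44.0
-0.3, -89.6, -0.1, 0.1100, -0.0002, 0.1383 | |turn| 89.0
-0.3, -89.6, -0.1, 0.0200, 0.0002, 0.1389 | |turn| 89.0
```

```bash
python3 - <<'E'
from kin import *
m=viewer.camera_model('top'); th=np.linspace(0,6.28,60)
for x in(.44,.445,.45):
    X=np.concatenate([np.c_[x+.03*np.cos(th),np.full(60,y),.03+.03*np.sin(th)] for y in(.0405,.1205)]); u=proj(m,X); print(x,u.min(0),u.max(0))
im=cv2.imread('pics/t5.png')[230:320,230:350]; cv2.imwrite('pics/t5c.png',cv2.resize(im,(480,360)))
E
```

```text
0.44 [259.4886 265.3252] [303.0326 298.3653]
0.445 [259.7253 262.8472] [303.2213 295.8384]
0.45 [259.9615 260.3672] [303.4097 293.3181]
```

View pics/t5c.png

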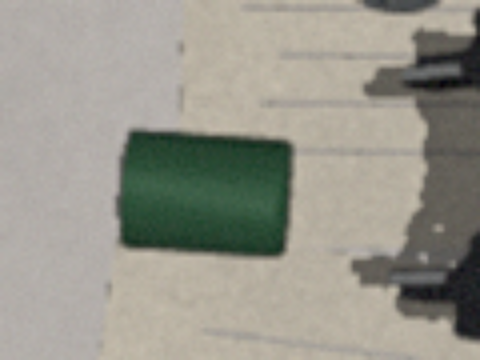

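The green cup lies at crop (205,192), mouth left, matching x≈0.449. Regrasping it.

Emit:
play_rows(
  plan=[0, -44.6, 0, 0.169, -0.001, -0.006, 1, 0, -44.6, 0, 0.169, -0.001, -0.006, 1, 0, -44.6, 0, 0.169, -0.001, -0.006, 1, 0, -44.6, 0, 0.169, -0.001, -0.006, 1, 0, -44.6, 0, 0.169, -0.001, -0.006, 1, 0, -89.6, 0, 0.11, -0.001, 0.138, 1, 0, -89.6, 0, 0.11, -0.001, 0.138, 1, 0, -89.6, 0, 0.11, -0.001, 0.138, 1, 0, -89.6, 0, 0.11, -0.001, 0.138, 1, 0, -89.6, 0, 0.11, -0.001, 0.138, 1, 0, -89.6, 0, 0.11, -0.001, 0.138, 1, 0, -89.6, 0, 0.11, -0.001, 0.138, 1],
)

```text
clock: 33.9
position: [0.4484, 0.1596, 0.0911]
ee_rot: [0.653, 0.655, -0.271, 0.267]
ft_force: [-0.1, 0.3, 0.0]
grip_width: 1.001
grasp_force: 0.0
```

```bash
python3 - <<'E'
from kin import *
st()
R=quatR(-90,45,0);g=np.array([.449,.099,.031])
T=quatR(90,45,180); V=quatR(90,90,180)
chain([(R,g),(R,g+[0,0,.13]),(V,[.45,.08,.25])])
E
```

```text
t 33.9 q [-0.2398  0.6432 -0.7043  1.7303  0.7925  1.6841 -1.2174] tcp [0.4484 0.1596 0.0911] z [-0.0042 -0.7044 -0.7098] y [ 1.     -0.     -0.0059] F [-0.054   0.2657  0.0192] w 1.001 g 0.0
-0.2, -0.2, 0.2, -0.0007, 0.0010, 0.0903 | |turn| 0.0
-0.2, -0.2, 0.2, -0.0923, 0.0002, -0.0019 | |turn| 0.0
-0.3, 44.8, 0.1, -0.1649, 0.0007, -0.0532 | |turn| 44.0
```

Emit:
play_rows(
  plan=[0, 0, 0, -0.001, 0.001, 0.05, 1, 0, 0, 0, -0.001, 0.001, 0.08, 1, 0, 0, 0, -0.001, 0.001, 0.09, 1, 0, 0, 0, -0.001, 0.001, 0.09, 1, 0, 0, 0, -0.001, 0.001, 0.09, 0.5, 0, 0, 0, -0.001, 0.001, 0.09, 0.3, 0, 0, 0, -0.001, 0.001, 0.09, 0.3, 0, 0, 0, -0.001, 0.001, 0.09, 0.3, 0, 0, 0, -0.001, 0.001, 0.09, 0.3, 0, 0, 0, -0.017, 0.001, 0.074, 0.3, 0, 0, 0, -0.047, 0.001, 0.044, 0.3, 0, 0, 0, -0.092, 0.001, -0.002, 0.3, 0, 44.8, 0, -0.165, 0.001, -0.053, 0.3, 0, 44.8, 0, -0.165, 0.001, -0.053, 0.3, 0, 44.8, 0, -0.165, 0.001, -0.053, 0.3, 0, 44.8, 0, -0.165, 0.001, -0.053, 0.3, 0, 44.8, 0, -0.165, 0.001, -0.053, 0.3],
)

```text
clock: 36.02
position: [0.4509, 0.0783, 0.2466]
ee_rot: [0.709, 0.706, -0.001, -0.001]
ft_force: [0.6, 0.6, -0.5]
grip_width: 0.697
grasp_force: 43.4
```

```bash
python3 - <<'E'
from kin import *
st()
T=quatR(90,45,180)
chain([(T,[.45,.08,.14]),(T,[.45,.08,.065]),(T,[.45,.08,.0575]),(T,back(T,[.45,.08,.0575],.13))])
E
```

```text
t 36.02 q [ 0.4449 -0.0041 -0.7027  1.8448 -0.004   1.302  -0.2612] tcp [0.4509 0.0783 0.2466] z [-0.0023  0.0006 -1.    ] y [ 1.     -0.0045 -0.0023] F [ 0.5822  0.5915 -0.5041] w 0.697 g 43.35108630359173
-0.0, 45.0, -0.3, 0.0052, -0.0007, 0.1102 | |turn| 44.0
-0.0, 45.0, -0.3, 0.0051, -0.0005, 0.1852 | |turn| 44.0
-0.0, 45.0, -0.3, 0.0051, -0.0005, 0.1927 | |turn| 44.0
-0.0, 45.0, -0.3, -0.0867, -0.0003, 0.1007 | |turn| 44.0
```

Emit:
play_rows(
  plan=[0, 45, 0, 0.005, -0.001, 0.11, 0.3, 0, 45, 0, 0.005, -0.001, 0.11, 0.3, 0, 45, 0, 0.005, -0.001, 0.11, 0.3, 0, 45, 0, 0.005, -0.001, 0.11, 0.3, 0, 45, 0, 0.005, -0.001, 0.11, 0.3, 0, 45, 0, 0.005, -0.001, 0.15, 0.3, 0, 45, 0, 0.005, -0.001, 0.175, 0.3, 0, 45, 0, 0.005, -0.001, 0.185, 0.3, 0, 45, 0, 0.005, -0.001, 0.189, 0.3, 0, 45, 0, 0.005, -0.001, 0.1915, 0.3, 0, 45, 0, 0.005, -0.001, 0.1925, 0.3, 0, 45, 0, 0.005, -0.001, 0.1925, 0.3, 0, 45, 0, 0.005, -0.001, 0.1925, 0.78, 0, 45, 0, 0.005, -0.001, 0.1925, 0.85, 0, 45, 0, 0.005, -0.001, 0.1925, 1, 0, 45, 0, 0.005, -0.001, 0.1925, 1, 0, 45, 0, -0.02, -0.001, 0.1675, 1, 0, 45, 0, -0.055, -0.001, 0.1325, 1, 0, 45, 0, -0.087, -0.001, 0.1, 1, 0, 45, 0, -0.087, -0.001, 0.1, 1],
)

```text
clock: 38.52
position: [0.4503, -0.0098, 0.147]
ee_rot: [0.656, 0.652, 0.269, -0.269]
ft_force: [-0.0, -0.2, -0.9]
grip_width: 1.001
grasp_force: 0.0
```

```bash
python3 - <<'E'
from kin import *
st()
bb,_=blob('top',GREEN,.08,(240,220,340,320),'pics/t6.png'); print(bb)
m=viewer.camera_model('top'); th=np.linspace(0,6.28,60)
for x,y in((.45,.081),(.45,.085)):
    X=np.concatenate([np.c_[x+.03*np.cos(th),y+.03*np.sin(th),np.full(60,z)] for z in(0,.08)]); u=proj(m,X); print(x,y,u.min(0),u.max(0)-u.min(0))
V=quatR(90,90,180); 
chain([(V,[.45,.083,.20]),(V,[.45,.083,.068]),(V,[.45,.083,.23])])
E
```

```text
t 38.52 q [ 0.8376  0.3315 -0.4907  1.9386 -0.6006  1.2722  0.6315] tcp [ 0.4503 -0.0098  0.147 ] z [ 0.0014  0.7039 -0.7103] y [ 1.     -0.0042 -0.0022] F [-0.0176 -0.1956 -0.9056] w 1.001 g 0.0
(263, 261, 30, 30)
0.45 0.081 [264.3251 257.677 ] [33.2307 35.7936]
0.45 0.085 [262.227  257.5333] [33.3737 35.8004]
-0.2, -44.8, -0.2, 0.0991, 0.0002, 0.0292 | |turn| 44.0
-0.2, -44.8, -0.2, 0.0061, 0.0008, 0.1228 | |turn| 44.0
-0.2, -44.8, -0.2, 0.1203, 0.0001, 0.0079 | |turn| 44.0
```

Emit:
play_rows(
  plan=[0, -44.8, 0, 0.1, 0, 0.03, 1, 0, -44.8, 0, 0.1, 0, 0.03, 1, 0, -44.8, 0, 0.1, 0, 0.03, 1, 0, -44.8, 0, 0.1, 0, 0.03, 1, 0, -44.8, 0, 0.1, 0, 0.03, 1, 0, -44.8, 0, 0.1, 0, 0.03, 1, 0, -44.8, 0, 0.065, 0, 0.065, 1, 0, -44.8, 0, 0.03, 0, 0.1, 1, 0, -44.8, 0, 0.006, 0, 0.124, 1, 0, -44.8, 0, 0.006, 0, 0.124, 1, 0, -44.8, 0, 0.006, 0, 0.124, 0.5, 0, -44.8, 0, 0.006, 0, 0.124, 0.3, 0, -44.8, 0, 0.006, 0, 0.124, 0.3, 0, -44.8, 0, 0.006, 0, 0.124, 0.3, 0, -44.8, 0, 0.006, 0, 0.124, 0.3, 0, -44.8, 0, 0.04, 0, 0.09, 0.3, 0, -44.8, 0, 0.1, 0, 0.03, 0.3, 0, -44.8, 0, 0.12, 0, 0.01, 0.3, 0, -44.8, 0, 0.12, 0, 0.01, 0.3],
)

```text
clock: 40.95
position: [0.4515, 0.0857, 0.2281]
ee_rot: [0.707, 0.707, 0.002, 0.001]
ft_force: [0.4, 0.2, -1.5]
grip_width: 0.703
grasp_force: 43.8
```

```bash
python3 - <<'E'
from kin import *
st();print(now()[1])
R=quatR(-141.2,90,0); p=car(-.001,.034); print(p)
chain([(R,[*p,.22]),(R,[*p,.12]),(R,[*p,.08]),(R,[*p,.076])])
E
```

```text
t 40.95 q [ 0.46    0.013  -0.7402  1.8709  0.0088  1.2573 -0.2831] tcp [0.4515 0.0857 0.2281] z [ 0.0036  0.0014 -1.    ] y [ 1.     -0.0003  0.0036] F [ 0.4273  0.1645 -1.4634] w 0.703 g 43.83095920085907
[0.4514 0.0857 0.2331]
[ 0.5497 -0.2531]
0.2, -0.2, 51.2, -0.3388, 0.0983, 0.0130 | |turn| 51.0
0.2, -0.2, 51.2, -0.3389, 0.0979, 0.1130 | |turn| 51.0
0.2, -0.2, 51.2, -0.3390, 0.0978, 0.1530 | |turn| 51.0
0.2, -0.2, 51.2, -0.3390, 0.0977, 0.1570 | |turn| 51.0
```

Emit:
play_rows(
  plan=[0.2, -0.2, 51.2, -0.339, 0.098, 0.013, 0.3, 0.2, -0.2, 51.2, -0.339, 0.098, 0.013, 0.3, 0.2, -0.2, 51.2, -0.339, 0.098, 0.013, 0.3, 0.2, -0.2, 51.2, -0.339, 0.098, 0.013, 0.3, 0.2, -0.2, 51.2, -0.339, 0.098, 0.013, 0.3, 0.2, -0.2, 51.2, -0.339, 0.098, 0.013, 0.3, 0.2, -0.2, 51.2, -0.339, 0.098, 0.013, 0.3, 0.2, -0.2, 51.2, -0.339, 0.098, 0.013, 0.3, 0.2, -0.2, 51.2, -0.339, 0.098, 0.013, 0.3, 0.2, -0.2, 51.2, -0.339, 0.098, 0.06, 0.3, 0.2, -0.2, 51.2, -0.339, 0.098, 0.1, 0.3, 0.2, -0.2, 51.2, -0.339, 0.098, 0.13, 0.3, 0.2, -0.2, 51.2, -0.339, 0.098, 0.145, 0.3, 0.2, -0.2, 51.2, -0.339, 0.098, 0.152, 0.3, 0.2, -0.2, 51.2, -0.339, 0.098, 0.156, 0.3, 0.2, -0.2, 51.2, -0.339, 0.098, 0.1575, 0.3, 0.2, -0.2, 51.2, -0.339, 0.098, 0.1575, 0.3],
)

```text
clock: 43.08
position: [0.547, -0.2531, 0.0696]
ee_rot: [0.943, 0.332, -0.004, -0.001]
ft_force: [-19.3, 8.8, 38.1]
grip_width: 0.703
grasp_force: 47.3
```

```bash
python3 - <<'E'
from kin import *
st();print(now()[1], car(-.001,.034))
E
```

```text
t 43.08 q [ 0.671   0.4751 -0.3959  1.6828  0.2112  1.0338 -0.6889] tcp [ 0.547  -0.2531  0.0696] z [-0.0089 -0.0011 -1.    ] y [ 0.6268 -0.7792 -0.0048] F [-19.3405   8.8188  38.0917] w 0.703 g 47.331658490002155
[ 0.5471 -0.2531  0.0746] [ 0.5497 -0.2531]
```

Emit:
play_rows(
  plan=[0, 0, 0, 0, 0, -0.001, 0.3, 0, 0, 0, 0, 0, -0.001, 0.78, 0, 0, 0, 0, 0, -0.001, 0.85, 0, 0, 0, 0, 0, -0.001, 0.85, 0, 0, 0, 0, 0, -0.02, 0.88, 0, 0, 0, 0, 0, -0.06, 0.88, 0, 0, 0, 0, 0, -0.12, 1, 0, 0, 0, 0, 0, -0.17, 1, 0, 0, 0, 0, 0, -0.17, 1],
)

```text
clock: 44.2
position: [0.5501, -0.2541, 0.2406]
ee_rot: [0.943, 0.332, -0.001, 0.001]
ft_force: [0.3, 0.1, -0.9]
grip_width: 1.0
grasp_force: 0.0
```

```bash
cat >>h.py <<'E'
RED=lambda h:(h[...,1]>150)&((h[...,0]<8)|(h[...,0]>172))&(h[...,2]>70)
E
python3 - <<'E'
from kin import *
st()
print('lid',blob('top',RED,.07,(240,130,400,230),'pics/t7.png'))
im=cv2.imread('pics/t7.png'); cv2.imwrite('pics/t7c.png',cv2.resize(im[130:330,260:540],(800,571)))
R=quatR(-141.2,90,0); p=[.6545,.0907]
chain([(R,[*p,.22]),(R,[*p,.065])])
E
```

```text
t 44.2 q [ 0.692   0.3241 -0.4218  1.5033  0.1382  1.3439 -0.6353] tcp [ 0.5501 -0.2541  0.2406] z [-0.0019 -0.0034 -1.    ] y [ 0.6265 -0.7794  0.0015] F [ 0.2522  0.0736 -0.9076] w 1.0 g 0.0
lid ((287, 167, 28, 27), array([[0.6399, 0.0565, 0.07  ]]))
-0.1, 0.3, -0.0, 0.2982, -0.2024, 0.0214 | |turn| 0.0
-0.1, 0.3, -0.0, 0.2991, -0.2021, 0.1764 | |turn| 0.0
```

View pics/t7c.png

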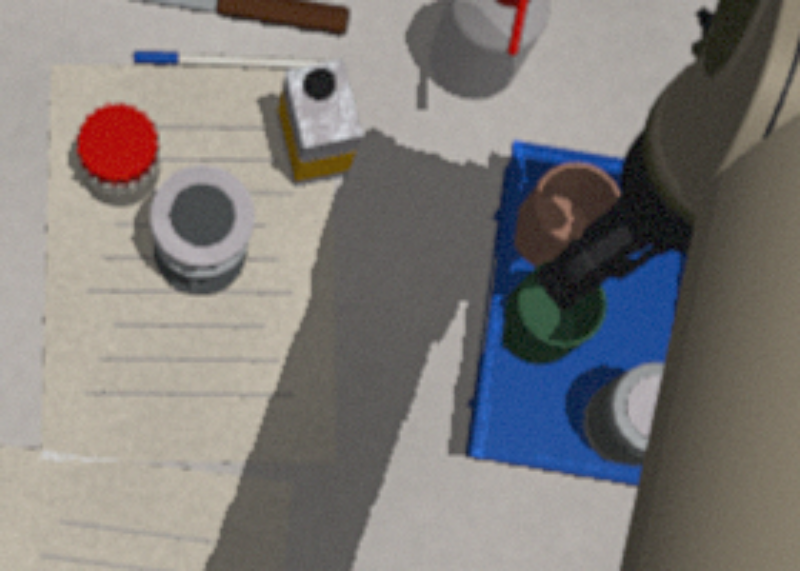

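The brown and green cups stand mouth up in the carrier at crop (570,210) and (555,315). The jar has been knocked to about (0.640, 0.0565), with flow cup and tin unmoved. I'll use its new position.

```bash
python3 - <<'E'
from kin import *
R=quatR(-141.2,90,0); p=[.6395,.0565]
chain([(R,[*p,.22]),(R,[*p,.066])])
E
```

```text
-0.1, 0.3, -0.0, 0.2651, -0.1851, 0.0215 | |turn| 0.0
-0.1, 0.3, -0.0, 0.2660, -0.1848, 0.1755 | |turn| 0.0
```

Emit:
play_rows(
  plan=[0, 0, 0, 0.265, -0.185, 0, 1, 0, 0, 0, 0.265, -0.185, 0, 1, 0, 0, 0, 0.265, -0.185, 0, 1, 0, 0, 0, 0.265, -0.185, 0, 1, 0, 0, 0, 0.265, -0.185, 0, 1, 0, 0, 0, 0.265, -0.185, 0, 1, 0, 0, 0, 0.265, -0.185, 0.02, 1, 0, 0, 0, 0.265, -0.185, 0.07, 1, 0, 0, 0, 0.265, -0.185, 0.08, 1, 0, 0, 0, 0.265, -0.185, 0.08, 1],
)

```text
clock: 45.5
position: [0.6375, 0.055, 0.1532]
ee_rot: [0.944, 0.331, -0.005, -0.002]
ft_force: [-0.2, 0.3, 1.1]
grip_width: 1.002
grasp_force: 0.0
```

```bash
python3 - <<'E'
from kin import *
st()
im=viewer.camera('wrist'); m=viewer.camera_model('wrist'); hsv=cv2.cvtColor(im,cv2.COLOR_RGB2HSV).astype(int)
M=(RED(hsv)*255).astype(np.uint8);M[:, :150]=0;M[:,500:]=0
c=max(cv2.findContours(cv2.morphologyEx(M,cv2.MORPH_OPEN,np.ones((3,3))),0,2)[0],key=cv2.contourArea)
print(cv2.boundingRect(c),cv2.minEnclosingCircle(c),unproj(m,cv2.minEnclosingCircle(c)[0],.07))
R=quatR(-141.2,90,0); p=[.6395,.0565]
chain([(R,[*p,.15]),(R,[*p,.066])])
cv2.imwrite('pics/w5.png',cv2.resize(im[:,:,::-1],(480,360)))
E
```

```text
t 45.5 q [ 0.2451  0.4905 -0.5401  1.4977  0.2568  1.2364 -1.2258] tcp [0.6375 0.055  0.1532] z [-0.0115 -0.0003 -0.9999] y [ 0.625  -0.7806 -0.0069] F [-0.1556  0.2773  1.0516] w 1.002 g 0.0
(287, 202, 84, 84) ((328.5, 243.0), 42.4530143737793) [[0.6455 0.0577 0.07  ]]
-0.3, 0.4, -0.1, 0.0016, 0.0001, 0.0096 | |turn| 0.0
-0.3, 0.4, -0.1, 0.0022, 0.0006, 0.0936 | |turn| 0.0
```

Emit:
play_rows(
  plan=[0, 0, 0, 0.004, 0.002, 0.03, 1, -0.3, 0.4, 0, 0.004, 0.002, 0.06, 1, -0.3, 0.4, 0, 0.004, 0.002, 0.085, 1, -0.3, 0.4, 0, 0.004, 0.002, 0.0935, 1, -0.3, 0.4, 0, 0.004, 0.002, 0.0935, 1, -0.3, 0.4, 0, 0.004, 0.002, 0.0935, 0.5, -0.3, 0.4, 0, 0.004, 0.002, 0.0935, 0.3, -0.3, 0.4, 0, 0.004, 0.002, 0.0935, 0.3, -0.3, 0.4, 0, 0.004, 0.002, 0.0935, 0.3, -0.3, 0.4, 0, 0.004, 0.002, 0.0935, 0.3, -0.3, 0.4, 0, 0.004, 0.002, 0.08, 0.3, -0.3, 0.4, 0, 0.004, 0.002, 0.04, 0.3, -0.3, 0.4, 0, 0.004, 0.002, -0.02, 0.3, -0.3, 0.4, 0, 0.004, 0.002, -0.06, 0.3, -0.3, 0.4, 0, 0.004, 0.002, -0.06, 0.3],
  squeeze=60,
)

```text
clock: 47.42
position: [0.6442, 0.0582, 0.2182]
ee_rot: [0.943, 0.332, 0.003, 0.0]
ft_force: [0.4, -0.4, -2.4]
grip_width: 0.631
grasp_force: 71.6
```

```bash
python3 - <<'E'
from kin import *
st();print(now()[1])
R=quatR(-141.2,90,0); p=car(-.067,.034); print(p)
chain([(R,[*p,.22]),(R,[*p,.12]),(R,[*p,.080]),(R,[*p,.073])])
print(ik(R,[*p,.08],[np.array(status.get_obs()['joint_pos'])]))
E
```

```text
t 47.42 q [ 0.2453  0.4467 -0.5528  1.4166  0.2354  1.3389 -1.2098] tcp [0.6442 0.0582 0.2182] z [ 0.0052  0.0012 -1.    ] y [ 0.6267 -0.7793  0.0023] F [ 0.3594 -0.4038 -2.4212] w 0.631 g 71.59643030587176
[0.6442 0.0582 0.2232]
[ 0.4841 -0.246 ]
0.1, -0.3, 0.0, -0.3155, 0.1367, 0.0020 | |turn| 0.0
0.1, -0.3, 0.0, -0.3159, 0.1365, 0.1020 | |turn| 0.0
0.1, -0.3, 0.0, -0.3161, 0.1364, 0.1420 | |turn| 0.0
0.1, -0.3, 0.0, -0.3162, 0.1363, 0.1490 | |turn| 0.0
(np.float64(0.5750155574267306), array([ 0.7412,  0.3489, -0.4122,  1.845 ,  0.1655,  0.9813, -0.635 ]))
```

Emit:
play_rows(
  plan=[0, 0, 0, -0.316, 0.137, 0, 0.3, 0, 0, 0, -0.316, 0.137, 0, 0.3, 0, 0, 0, -0.316, 0.137, 0, 0.3, 0, 0, 0, -0.316, 0.137, 0, 0.3, 0, 0, 0, -0.316, 0.137, 0, 0.3, 0, 0, 0, -0.316, 0.137, 0, 0.3, 0, 0, 0, -0.316, 0.137, 0, 0.3, 0, 0, 0, -0.316, 0.137, 0.05, 0.3, 0, 0, 0, -0.316, 0.137, 0.09, 0.3, 0, 0, 0, -0.316, 0.1365, 0.115, 0.3, 0, 0, 0, -0.316, 0.1365, 0.115, 0.3],
)

```text
clock: 48.8
position: [0.4811, -0.245, 0.0967]
ee_rot: [0.943, 0.333, -0.002, -0.002]
ft_force: [0.0, 0.5, -1.6]
grip_width: 0.635
grasp_force: 71.9
```

```bash
python3 - <<'E'
from kin import *
st();print(now()[1])
R=quatR(-141.2,90,0); p=car(-.067,.034)
chain([(R,[*p,.080]),(R,[*p,.0715])])
cv2.imwrite('pics/s3.png',cv2.resize(viewer.camera('scene')[150:330,80:320,::-1],(800,600)))
E
```

```text
t 48.8 q [ 0.7446  0.3174 -0.4125  1.8323  0.145   1.027  -0.6176] tcp [ 0.4811 -0.245   0.0967] z [-0.0044  0.0032 -1.    ] y [ 0.6278 -0.7784 -0.0052] F [ 0.0401  0.4784 -1.5857] w 0.635 g 71.88166471965815
[ 0.4811 -0.245   0.1017]
-0.3, 0.1, 0.1, 0.0017, 0.0028, 0.0216 | |turn| 0.0
-0.3, 0.1, 0.1, 0.0017, 0.0028, 0.0301 | |turn| 0.0
```

View pics/s3.png

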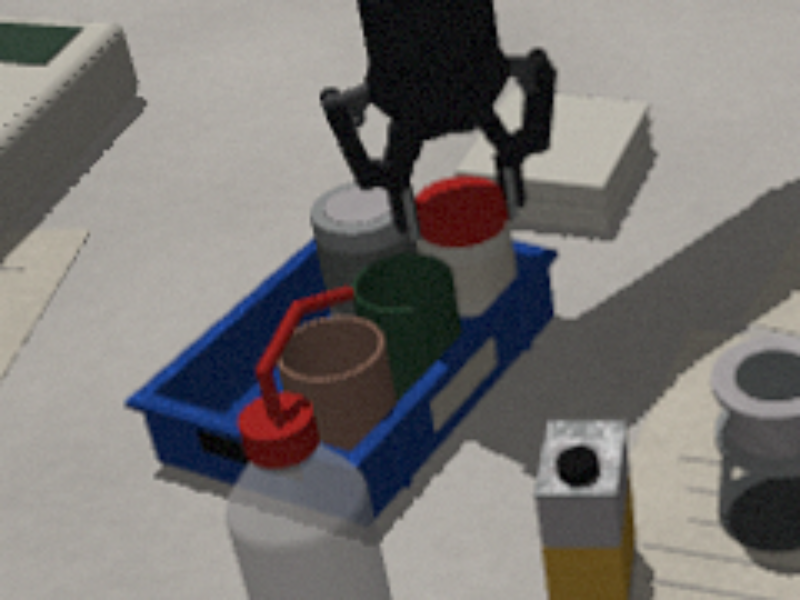

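The jar hangs over its near-left place and both cups stand upright at (335,370) and (405,310). That was my 15th view, one over the limit of 14, so from here I'll work only from numbers.

Emit:
play_rows(
  plan=[0, 0, 0, 0.002, 0.003, 0.012, 0.3, -0.3, 0.1, 0, 0.002, 0.003, 0.02, 0.3, -0.3, 0.1, 0, 0.002, 0.003, 0.025, 0.3, -0.3, 0.1, 0, 0.002, 0.003, 0.028, 0.3, -0.3, 0.1, 0, 0.002, 0.003, 0.0295, 0.3, -0.3, 0.1, 0, 0.002, 0.003, 0.0295, 0.3],
)

```text
clock: 49.6
position: [0.4853, -0.2479, 0.0692]
ee_rot: [0.943, 0.332, 0.001, 0.002]
ft_force: [-0.5, 0.7, -2.1]
grip_width: 0.634
grasp_force: 72.0
```

Emit:
play_rows(
  plan=[0, 0, 0, 0, 0, 0.001, 0.3, 0, 0, 0, 0, 0, 0.002, 0.3, 0, 0, 0, 0, 0, 0.003, 0.3, 0, 0, 0, 0, 0, 0.003, 0.3],
)

```text
clock: 50.1
position: [0.4856, -0.2481, 0.0681]
ee_rot: [0.943, 0.332, 0.001, 0.002]
ft_force: [-7.1, 3.1, 20.0]
grip_width: 0.63
grasp_force: 76.0
```

Emit:
play_rows(
  plan=[0, 0, 0, 0, 0, -0.002, 0.3, 0, 0, 0, 0, 0, -0.002, 0.72, 0, 0, 0, 0, 0, -0.002, 0.8, 0, 0, 0, 0, 0, -0.002, 0.8, 0, 0, 0, 0, 0, -0.02, 0.85, 0, 0, 0, 0, 0, -0.07, 0.85, 0, 0, 0, 0, 0, -0.13, 1, 0, 0, 0, 0, 0, -0.17, 1, 0, 0, 0, 0, 0, -0.17, 1],
)

```text
clock: 51.22
position: [0.4863, -0.2479, 0.2409]
ee_rot: [0.943, 0.332, 0.004, 0.004]
ft_force: [-0.1, 0.4, -0.7]
grip_width: 1.003
grasp_force: 0.0
```

```bash
python3 - <<'E'
from kin import *
st()
m=viewer.camera_model('top'); a=viewer.camera('top'); cv2.imwrite('pics/t8.png',a[:,:,::-1])
b=cv2.imread('pics/top0.png')[:,:,::-1]
g=lambda i:cv2.GaussianBlur(i[140:210,340:400].astype(np.float32),(3,3),0)
print('tin roi diff mean/max',np.abs(g(a)-g(b)).mean(),np.abs(g(a)-g(b)).max())
for i in(a,b):
    h=cv2.cvtColor(np.ascontiguousarray(i),cv2.COLOR_RGB2HSV); M=((h[...,2]<50)*255).astype(np.uint8); k=np.zeros_like(M);k[145:180,350:395]=1
    c=max(cv2.findContours(M*k,0,2)[0],key=cv2.contourArea); u=cv2.minEnclosingCircle(c); print('cap',u,unproj(m,u[0],.106))
print('lid',blob('top',RED,.076,(410,170,530,310)))
R=quatR(-162.1,90,0); p=[.6693,-.0833]
chain([(R,[*p,.24]),(R,[*p,.16]),(R,[*p,.08])])
E
```

```text
t 51.23 q [ 0.7671  0.1814 -0.4267  1.6697  0.0801  1.2961 -0.5679] tcp [ 0.4863 -0.2479  0.2409] z [ 0.0097 -0.006  -0.9999] y [ 0.6265 -0.7794  0.0108] F [-0.1366  0.3651 -0.7156] w 1.003 g 0.0
tin roi diff mean/max 15.689658 68.375
cap ((371.4272766113281, 159.24545288085938), 4.964249134063721) [[ 0.6803 -0.0786  0.106 ]]
cap ((371.5, 159.0), 5.02503776550293) [[ 0.6808 -0.0788  0.106 ]]
lid ((437, 253, 29, 30), array([[ 0.483 , -0.2456,  0.076 ]]))
0.3, -0.1, 20.9, 0.2467, -0.0123, 0.0020 | |turn| 20.0
0.3, -0.1, 20.9, 0.2466, -0.0127, 0.0820 | |turn| 20.0
0.3, -0.1, 20.9, 0.2465, -0.0131, 0.1620 | |turn| 20.0
```

Emit:
play_rows(
  plan=[0, 0, 20.9, 0.247, -0.012, 0, 1, 0, 0, 20.9, 0.247, -0.012, 0, 1, 0, 0, 20.9, 0.247, -0.012, 0, 1, 0, 0, 20.9, 0.247, -0.012, 0, 1, 0, 0, 20.9, 0.247, -0.012, 0, 1, 0, 0, 20.9, 0.247, -0.0125, 0.05, 1, 0, 0, 20.9, 0.247, -0.0125, 0.08, 1, 0, 0, 20.9, 0.247, -0.0125, 0.08, 1],
)

```text
clock: 52.32
position: [0.6674, -0.0839, 0.1529]
ee_rot: [0.988, 0.155, -0.002, 0.001]
ft_force: [-0.2, 0.8, -0.2]
grip_width: 1.0
grasp_force: 0.0
```

```bash
python3 - <<'E'
from kin import *
st();R0,p0=now();print(p0)
R=quatR(-162.1,90,0); p=[.6693,-.0833]
chain([(R,[*p,.12]),(R,[*p,.08]),(R,[*p,.16]),(R,[.6,-.08,.28])])
im=viewer.camera('wrist'); m=viewer.camera_model('wrist'); cv2.imwrite('pics/w6.png',im[:,:,::-1])
h=cv2.cvtColor(im,cv2.COLOR_RGB2HSV); u=proj(m,[.6805,-.0787,.106])[0]; print('cap pred',u)
x,y=u.astype(int); sub=(h[max(0,y-45):y+45,x-45:x+45,2]<60).astype(np.uint8)*255
c=max(cv2.findContours(sub,0,2)[0],key=cv2.contourArea); (a,b),r=cv2.minEnclosingCircle(c); a+=x-45;b+=max(0,y-45); print((a,b),r,unproj(m,[a,b],.106))
E
```

```text
t 52.33 q [ 0.3818  0.5392 -0.4606  1.4114  0.245   1.2506 -1.359 ] tcp [ 0.6674 -0.0839  0.1529] z [-0.0031 -0.0021 -1.    ] y [ 0.3068 -0.9518  0.0011] F [-0.2479  0.7618 -0.2111] w 1.0 g 0.0
[ 0.6674 -0.0839  0.1579]
0.1, 0.2, -0.0, 0.0021, -0.0000, 0.0379 | |turn| 0.0
0.1, 0.2, -0.0, 0.0023, -0.0000, 0.0779 | |turn| 0.0
0.1, 0.2, -0.0, 0.0020, 0.0000, -0.0021 | |turn| 0.0
0.1, 0.2, -0.0, -0.0634, -0.0242, -0.1219 | |turn| 0.0
cap pred [321.3055 251.3109]
(np.float64(326.230770111084), np.float64(243.5)) 19.78537368774414 [[ 0.6857 -0.0799  0.106 ]]
```

Emit:
play_rows(
  plan=[0, 0, 0, 0.003, 0, 0.03, 1, 0, 0, 0, 0.003, 0, 0.055, 1, 0, 0, 0, 0.003, 0, 0.07, 1, 0, 0, 0, 0.003, 0, 0.078, 1, 0, 0, 0, 0.003, 0, 0.078, 1, 0, 0, 0, 0.003, 0, 0.078, 0.6, 0, 0, 0, 0.003, 0, 0.078, 0.3, 0, 0, 0, 0.003, 0, 0.078, 0.2, 0, 0, 0, 0.003, 0, 0.078, 0.2, 0, 0, 0, 0.003, 0, 0.078, 0.2, 0, 0, 0, 0.003, 0, 0.078, 0.2, 0, 0, 0, 0.003, 0, 0.078, 0.2, 0, 0, 0, 0.002, 0, 0.065, 0.2, 0, 0, 0, 0.002, 0, 0.03, 0.2, 0, 0, 0, 0.002, 0, -0.02, 0.2, 0, 0, 0, -0.063, -0.024, -0.08, 0.2, 0, 0, 0, -0.063, -0.024, -0.13, 0.2, 0, 0, 0, -0.063, -0.024, -0.13, 0.2, 0, 0, 0, -0.063, -0.024, -0.13, 0.2],
)

```text
clock: 54.75
position: [0.6018, -0.0794, 0.2866]
ee_rot: [0.988, 0.155, 0.002, 0.002]
ft_force: [-0.1, -0.3, -3.7]
grip_width: 0.462
grasp_force: 61.2
```

```bash
python3 - <<'E'
from kin import *
st();R0,p0=now();print(p0)
R=quatR(173.8,90,0); p=car(.034,-.038); print(p)
chain([(R,[.55,-.2,.285]),(R,[*p,.28]),(R,[*p,.12]),(R,[*p,.092])])
print(ik(R,[*p,.09],[np.array(status.get_obs()['joint_pos'])]))
E
```

```text
t 54.75 q [ 0.449   0.3125 -0.5002  1.4309  0.1525  1.4319 -1.3098] tcp [ 0.6018 -0.0794  0.2866] z [ 0.0041 -0.0029 -1.    ] y [ 0.3072 -0.9516  0.004 ] F [-0.0735 -0.3363 -3.7382] w 0.462 g 61.22469663619995
[ 0.6018 -0.0793  0.2916]
[ 0.5767 -0.3284]
0.2, -0.2, 24.1, -0.0864, 0.0989, 0.0067 | |turn| 24.0
0.2, -0.2, 24.1, -0.1004, 0.2293, 0.0122 | |turn| 24.0
0.2, -0.2, 24.1, -0.1009, 0.2286, 0.1722 | |turn| 24.0
0.2, -0.2, 24.1, -0.1010, 0.2285, 0.2002 | |turn| 24.0
(np.float64(0.9125453900351685), array([ 0.6749,  0.5587, -0.3083,  1.5075,  0.1811,  1.1036, -1.3502]))
```

Emit:
play_rows(
  plan=[0, 0, 24.1, -0.086, 0.099, 0.007, 0.2, 0, 0, 24.1, -0.086, 0.099, 0.007, 0.2, 0, 0, 24.1, -0.086, 0.099, 0.007, 0.2, 0, 0, 24.1, -0.1, 0.229, 0.01, 0.2, 0, 0, 24.1, -0.1, 0.229, 0.01, 0.2, 0, 0, 24.1, -0.1, 0.229, 0.01, 0.2, 0, 0, 24.1, -0.1, 0.229, 0.01, 0.2, 0, 0, 24.1, -0.101, 0.229, 0.06, 0.2, 0, 0, 24.1, -0.101, 0.229, 0.11, 0.2, 0, 0, 24.1, -0.101, 0.229, 0.14, 0.2, 0, 0, 24.1, -0.101, 0.229, 0.14, 0.2, 0, 0, 24.1, -0.101, 0.229, 0.14, 0.2],
)

```text
clock: 56.25
position: [0.5776, -0.3279, 0.1484]
ee_rot: [0.999, -0.053, 0.003, 0.001]
ft_force: [0.2, -0.5, -2.8]
grip_width: 0.458
grasp_force: 61.7
```

```bash
python3 - <<'E'
from kin import *
st();R0,p0=now();print(p0)
R=quatR(173.8,90,0); p=car(.034,-.038)
chain([(R,[*p,.12]),(R,[*p,.092]),(R,[*p,.085])])
E
```

```text
t 56.25 q [ 0.6748  0.4959 -0.3111  1.4576  0.1573  1.2065 -1.3342] tcp [ 0.5776 -0.3279  0.1484] z [ 0.0053 -0.003  -1.    ] y [-0.1068 -0.9943  0.0024] F [ 0.1954 -0.4996 -2.7608] w 0.458 g 61.73356890678406
[ 0.5776 -0.3279  0.1534]
0.1, -0.3, 0.1, -0.0011, 0.0006, 0.0334 | |turn| 0.0
0.1, -0.3, 0.1, -0.0012, 0.0005, 0.0614 | |turn| 0.0
0.1, -0.3, 0.1, -0.0012, 0.0005, 0.0684 | |turn| 0.0
```

Emit:
play_rows(
  plan=[0, -0.3, 0, -0.001, 0.001, 0.03, 0.2, 0, -0.3, 0, -0.001, 0.001, 0.045, 0.2, 0, -0.3, 0, -0.001, 0.001, 0.055, 0.2, 0, -0.3, 0, -0.001, 0.001, 0.061, 0.2, 0, -0.3, 0, -0.001, 0.001, 0.064, 0.2, 0, -0.3, 0, -0.001, 0.001, 0.066, 0.2, 0, -0.3, 0, -0.001, 0.001, 0.067, 0.2, 0, -0.3, 0, -0.001, 0.001, 0.067, 0.2],
)

```text
clock: 57.25
position: [0.577, -0.3303, 0.0849]
ee_rot: [0.999, -0.054, 0.001, 0.002]
ft_force: [-11.7, 4.4, 28.1]
grip_width: 0.456
grasp_force: 65.2
```

Emit:
play_rows(
  plan=[0, 0, 0, 0, 0, -0.001, 0.2, 0, 0, 0, 0, 0, -0.001, 0.52, 0, 0, 0, 0, 0, -0.001, 0.6, 0, 0, 0, 0, 0, -0.001, 0.65, 0, 0, 0, 0, 0, -0.02, 0.65, 0, 0, 0, 0, 0, -0.06, 0.7, 0, 0, 0, 0, 0, -0.12, 1, 0, 0, 0, 0, 0, -0.19, 1, 0, 0, 0, 0, 0, -0.19, 1],
)

```text
clock: 58.38
position: [0.5779, -0.3299, 0.277]
ee_rot: [0.999, -0.054, 0.004, 0.003]
ft_force: [-0.1, -0.2, 0.6]
grip_width: 0.998
grasp_force: 0.0
```

```bash
python3 - <<'E'
from kin import *
st();R,p=now()
chain([(R,[.5,.0,.28]),(R,[.45,.15,.28])])
E
```

```text
t 58.38 q [ 0.672   0.422  -0.3162  1.2878  0.1321  1.4426 -1.313 ] tcp [ 0.5779 -0.3299  0.277 ] z [ 0.007  -0.0065 -1.    ] y [-0.1082 -0.9941  0.0057] F [-0.0877 -0.2318  0.6356] w 0.998 g 0.0
0.0, 0.0, 0.0, -0.1131, -0.3195, -0.0006 | |turn| 0.0
0.0, 0.0, 0.0, -0.1790, -0.4632, -0.0020 | |turn| 0.0
```

Moving the arm aside so that both fixed cameras see the carrier.

Emit:
play_rows(
  plan=[0, 0, 0, -0.113, -0.32, -0.02, 1, 0, 0, 0, -0.113, -0.32, -0.02, 1, 0, 0, 0, -0.113, -0.32, -0.02, 1, 0, 0, 0, -0.113, -0.32, -0.02, 1, 0, 0, 0, -0.113, -0.32, -0.02, 1, 0, 0, 0, -0.113, -0.32, -0.02, 1, 0, 0, 0, -0.179, -0.463, -0.02, 1, 0, 0, 0, -0.179, -0.463, -0.02, 1, 0, 0, 0, -0.179, -0.463, -0.02, 1, 0, 0, 0, -0.179, -0.463, -0.02, 1, 0, 0, 0, -0.179, -0.463, -0.02, 1],
)

```text
clock: 59.75
position: [0.4485, 0.1494, 0.2891]
ee_rot: [0.999, -0.055, -0.001, 0.001]
ft_force: [1.4, -0.1, -0.0]
grip_width: 1.0
grasp_force: 0.0
```

```bash
cat >chk.py <<'E'
from kin import *
m=viewer.camera_model('top'); a=viewer.camera('top'); cv2.imwrite('pics/fin.png',a[:,:,::-1]); ms=viewer.camera_model('scene'); s=viewer.camera('scene'); cv2.imwrite('pics/fins.png',s[:,:,::-1])
th=np.linspace(0,2*np.pi,72)
def circ(x,y,r,zs): return np.concatenate([np.c_[x+r*np.cos(th),y+r*np.sin(th),np.full(72,z)] for z in zs])
def inv(p): d=np.array(p[:2])-CAR; c,sn=np.cos(YAW),np.sin(YAW); return np.array([c*d[0]+sn*d[1],-sn*d[0]+c*d[1]])
fs={'brown':(BROWN,(.067,.034)),'green':(GREEN,(-.001,.034))}
for n,im,mm in(('top',a,m),('scene',s,ms)):
    h=cv2.cvtColor(im,cv2.COLOR_RGB2HSV).astype(int)
    for k,f,xy,r,zs in(('brown',BROWN,(.067,.034),.03,(.006,.086)),('green',GREEN,(-.001,.034),.03,(.006,.086)),('lid',RED,(-.067,.034),.028,(.058,.076))):
        u=proj(mm,circ(*car(*xy),r,zs)); lo,hi=u.min(0).astype(int)-8,u.max(0).astype(int)+8
        M=(f(h)*255).astype(np.uint8); kk=np.zeros_like(M); kk[lo[1]:hi[1],lo[0]:hi[0]]=1
        c=max(cv2.findContours(cv2.morphologyEx(M*kk,cv2.MORPH_CLOSE,np.ones((5,5))),0,2)[0],key=cv2.contourArea)
        x,y,w,hh=cv2.boundingRect(c); print(n,k,'seen',x,y,x+w,y+hh,'model',u.min(0).round(1),u.max(0).round(1))
R3=Rn.from_euler('z',YAW)
cap=car(.034+.012,-.038)
for n,im,mm in(('top',a,m),('scene',s,ms)):
    u=proj(mm,circ(*cap,.011,(.112,))); c0=u.mean(0); x,y=c0.astype(int); v=cv2.cvtColor(im,cv2.COLOR_RGB2HSV)[y-14:y+14,x-14:x+14,2]
    M=(v<55).astype(np.uint8)*255; cs=cv2.findContours(M,0,2)[0]
    print(n,'cap model',c0,'size',np.ptp(u,0),'seen',[(cv2.boundingRect(c)[0]+x-14,cv2.boundingRect(c)[1]+y-14,*cv2.boundingRect(c)[2:]) for c in cs if cv2.contourArea(c)>15])
E
python3 chk.py; python3 -c "
from h import *; st()"
```

```text
top brown seen 441 187 477 222 model [438.4 184.9] [477.8 224.1]
top green seen 436 221 473 256 model [433.9 218.2] [473.5 256. ]
top lid seen 437 253 469 284 model [435.6 253.3] [466.8 283.5]
scene brown seen 159 240 199 285 model [162.9 245.4] [201.9 297.3]
scene green seen 186 225 218 269 model [184.3 226.8] [220.3 276. ]
scene lid seen 203 215 231 236 model [204.8 214.8] [232.9 237. ]
top cap model [502.2698 213.0377] size [11.6955 11.3211] seen [(np.int64(496), np.int64(210), 12, 11)]
scene cap model [152.185  229.4898] size [11.8764  6.5948] seen [(np.int64(146), np.int64(226), 11, 10)]
t 59.85 q [ 0.2636  0.0096 -0.6762  1.7451  0.0073  1.3917 -2.0953] tcp [0.4487 0.149  0.2889] z [-0.002  -0.0022 -1.    ] y [-0.1103 -0.9939  0.0024] F [-0.1661  0.1446  0.4489] w 1.001 g 0.0
```

Every item fits the upright-on-the-floor model within a few pixels in both views. The one offset, the brown cup's top edge in the scene view, most likely comes from the red spout in front of it, since the earlier crop put its rim on the model. Handing in.

```bash
python3 -c "
from workcell import manip; print(manip.hand_in())"
```

```text
the job is handed in; nothing more can be done
None
```

I handed the job in at about 60 s with both cups mouth up, the red jar and the yellow tin in the carrier beside the thinner can; the last camera check fits them standing flat there, but no verdict came back, and I viewed 15 pictures, one over the limit of 14.

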